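Snap the relief coupler onto the manifold nipple and hold the valve open

TASK

Take the loose dust cap off the slanted brass nipple of the solvent manifold and leave it in the shallow tray. Then pick up the steel relief coupler, press it squarely down along the nipple until it snaps over the detent balls, keep pushing until the nipple has sunk as far as it goes into the manifold, and finish like that: still gripping the coupler and holding it down against the spring. Leave the other things on the bench alone.

Things in the scene. Friction and masses are not known exactly. Their poses are not given: they have to be found in the camera images.
- manifold: Solvent manifold, fixed: white housing 170 (x) x 150 (y) x 60 mm tall with a slanted aluminium boss 48 mm across on top, from whose end face the brass nipple sticks out. Origin: centre of its underside, z up. Boss and nipple lean 20 degrees from vertical towards the manifold's own -x (roughly towards the robot). Centre of the boss end face: (-15, 0, 85) mm.
- nipple_tip (a point): Centre of the nipple's flat end; moves with it. z: nipple axis, pointing out (20 degrees off vertical); y: the manifold's y. Brass pin 16 mm in diameter, tapered to 10 mm over the last 4 mm, 42 mm out of the boss face. 18 mm below the tip two spring-loaded detent balls stand out, 21 mm across. At the start the cap covers its last 13 mm.
- nipple (a joint): How far the nipple is pushed in, m: 0 = out, 0.010 = hard stop (valve open). Its spring takes 9 N to start and 15 N at the stop. A coupler pushed on along the axis rides over the balls at up to about 9 N (mouth 16 to 19 mm below the tip) and snaps on; seated, its mouth is 26.5 mm below the tip. Pushing on sinks the nipple.
- cap: Loose grey plastic dust cap on the nipple, a plain cylinder 28 mm in diameter, 40 mm tall, about 40 g. Origin: centre of its open end (lower rim); z along its axis to the closed end. Bore 17 mm wide, 13 mm deep; held by its weight alone, it may lean up to 6 degrees from the nipple's axis. It draws off along that axis.
- coupler: Steel coupler, about 250 g, 76 mm tall, standing mouth down. Lower 30.5 mm: round socket, 40 mm across; above: square grip 28 x 28 mm, flats facing body x and y. Origin: centre of its mouth; z away from the mouth. Mouth opening 18.4 mm in a lip 4 mm thick, then a 22 mm bore, floor 26.5 mm from the mouth. How it fits: see nipple.
- tray: Shallow square aluminium tray, 130 x 130 mm outside, wall 3 mm, 10 mm tall, fixed to the bench. Origin: centre of its underside; its floor is about 3 mm above the bench.
- wrench: Bystander: flat steel ring wrench, 160 mm long. Not part of the job. Origin at the centre of its underside.
- jar: Bystander: small amber jar 40 mm wide, 50 mm tall. Not part of the job. Origin at the centre of its underside.
- plug: Bystander: small stepped brass plug 24 mm wide, 28 mm tall. Not part of the job. Origin at the centre of its underside.
Mind the look-alikes: they are no part of the job. What is shaped like the coupler but green is not meant.

How it is judged (in metres and radians):
On the way, in this order (a step that is already met when the one before it is completed fails the run):
1. the dust cap is off the nipple and lies released in the tray (x of cap in the frame of tray between -0.062 and 0.062 m and y of cap in the frame of tray between -0.062 and 0.062 m and z of cap in the frame of tray below 0.03 m and contact force between the fingers and cap below 0.05 N and linear speed of cap below 0.05 m/s), for 0.2 s.
2. the coupler has snapped over the detent balls of the nipple, in line with it (z of coupler in the frame of nipple_tip below -0.0245 m and distance between coupler and nipple_tip below 0.03 m and angle between the z axis of coupler and the z axis of nipple_tip, either way round below 0.12 rad), for 0.1 s.
3. the gripped coupler holds the nipple pushed in (all of step 2 and value of joint nipple above 0.006 m and contact force between the fingers and coupler above 2 N), for 0.3 s.
At the end, for the whole second after the job is handed in: Cap released, at rest in the tray (rim centre within 62 mm of its centre along each side, under 30 mm up); coupler snapped on (mouth over 24.5 mm below the tip, axes within 0.12 rad), nipple pushed in over 6 mm of 10, fingers bearing on the coupler over 2 N, through the last second (all of step 1 and all of step 3); the arm keeps its last pose, push and grip.
It fails at once if a bystander is moved more than 30 mm (distance of any of wrench, jar, plug from where it was at the start of the episode above 0.03 m).
It also fails if it takes over 58 s, if anything falls off the work surface, if the arm or the gripper's body presses on something with over 40 N, if the wrist force passes 120 N, or if a joint passes its speed limit or range.

ROBOT

A 7-joint arm with a two-finger parallel gripper is mounted at the origin on the work surface. World frame = base frame: x ahead of the robot, y to its left, z up, the work surface at z = 0. Lengths are in mm, angles in degrees, forces in N, time in s.
With the tool pointing down it reaches from about 425 to 875 mm from the base axis. Payload 4.7 kg.
Tool frame: the origin (TCP) lies at the very end of the fingers, on their centre line; the grasp point (between the pads) lies 19 mm behind it (grip_point_offset is the distance from the TCP to the grasp point, in mm); z points along the fingers, y is the direction in which the jaws open and shut (so a half turn about z gives the same grasp; the last joint's range is limited). The gripper opens to 87 mm and grips with 3 to 60 N. Pads are 19 mm wide; open, the fingers measure 117 mm over their backs; the gripper's body (75 mm by 190 mm) begins 51 mm behind the grasp point.
Start: joints at [71.052, 18.392, -4.016, 83.108, 1.295, 78.541, -3.26], TCP at [219.686, -611.773, 193.787] pointing down, gripper open.
Joint ranges: [-163.93, 163.93], [-17.29, 119.83], [-79.2, 71.16], [3.27, 140.29], [-89.18, 269.18], [5.43, 117.66], [-154.24, 154.24]. Speed limits (degrees/s): [147.25, 147.25, 180, 180, 180, 180, 180].

INTERFACE

Orientations are given as [roll, pitch, yaw] about the fixed x, y, z axes, in that order (R = Rz(yaw) Ry(pitch) Rx(roll)).
In Python, from cell import state, snapshot, calibration, finish_job, grip_point_offset gives the robot as it stands. The module is installed in compiled form; this text tells all that it offers.
- The arm moves only by the tool arm_command, never from a script. Its argument "series" is a list of rows, each an object with "dp": the shift along the tool's x, y, z in units of 40 cm (1.0 is 40 cm), a list of three; "rotation": the turn, a rotation vector about the tool's x, y, z in units of 180 degrees (1.0 is 180 degrees), a list of three; "hand": the closure, from -1 (fully open) to 1 (shut), so that 0 is half open. A call has 1 to 5 rows; each row is the pose to reach, as a shift and turn from the pose commanded when the call began, along the tool's axes at that moment, turning the shorter way round; what a row does not reach only later rows make up. A row lasts 1/10 s, in which the tool goes at most 50 mm and 8.59 degrees, less where a joint would pass 70% of its speed; a pose out of reach is approached as far as the arm can. A call with a number of a shift or a turn outside -1 to 1 is refused whole. A call with a gripper value outside its range is refused whole. The fingers move at their own pace and stop on an object; the grip force is fixed at half the most. Time passes only in rows, so rows that repeat a pose let the fingers close. It gives the time, the measured TCP pose, the force and the opening at its end, in the units of the state.
- state(): the state, without advancing time (a new reading comes with each control period).
- snapshot(name): name is "side" or "top" or "wrist"; returns (picture, depth): 384x512x3 uint8, red, green, blue; 384x512 float32, mm along the optical axis (not along the pixel's ray), 0 where there is no reading.
- calibration(name): a dict with "mtx" (3x3 intrinsics, pixels), "eye" and "rotation" of the camera in the world. Camera axes: x right, y down, z forward; pixel columns grow to the right and rows downward; lengths in mm; the calibration is good to about 2 mm. A picture is of the moment at which its call begins: read the wrist's pose just before it. calibration takes no time and is no camera call; for the wrist camera it gives the pose at the moment of the call.
- finish_job(): hands the job in, once; it reports no verdict.
The state is a dict: "clock": time; "q": joint angles; "dq": joint speeds; "joint_torque": joint torques, N m; "ee_pos": TCP position; "ee_rot": TCP orientation; "ft_force": force on the tool from outside, world axes, zero at the start; "wrist_torque": the same for the moment, N m; "gripper_width": finger opening in mm.
Only numpy, scipy, OpenCV 4.12 (cv2) and the standard library are available. Lean on these libraries where they do the work, as an engineer would, in place of code of your own. Each camera call takes 0.05 s, during which the arm holds its last target.

## Working session

There is one attempt and no reset: what is moved stays moved. The work goes in short steps, Python scripts to look and compute and a tool call to move; the robot and the scene stay as the last step left them, time stands still between calls to the robot, and variables do not carry over. Pictures are saved under pics/ and viewed, and the job is handed in when it is done.

Besides the shell and the picture viewer there is one more tool, called after "Emit:" as name(argument=value, ...), one argument or row to a line, values as JSON. arm_command: Moves the arm, as the interface text tells. Shifts and turns lie within -1 to 1; 1 stands for 40 cm of shift or 180 degrees of turn. Its arguments: {"type":"object","properties":{"series":{"type":"array","items":{"type":"object","properties":{"dp":{"type":"array","items":{"type":"number","minimum":-1,"maximum":1}},"rotation":{"type":"array","items":{"type":"number","minimum":-1,"maximum":1}},"hand":{"type":"number"}}}}},"required":["series"]}

```bash
mkdir -p pics; ls
cat > h.py <<'E'
import numpy as np,cv2
from cell import *
def snap(n,f):
    c=calibration(n); p,d=snapshot(n); cv2.imwrite('pics/'+f+'.png',p[:,:,::-1]); np.savez(f+'.npz',p=p,d=d,mtx=c['mtx'],eye=c['eye'],R=c['rotation']); return p,d,c
def load(f):
    z=np.load(f+'.npz'); return z['p'],z['d'],dict(mtx=z['mtx'],eye=z['eye'],rotation=z['R'])
def cloud(d,c):
    K=np.array(c['mtx']);v,u=np.mgrid[0:d.shape[0],0:d.shape[1]]
    P=np.stack([(u-K[0,2])/K[0,0]*d,(v-K[1,2])/K[1,1]*d,d],-1)
    return P@np.array(c['rotation']).T+np.array(c['eye'])
E
python3 - <<'E'
from h import *
print(state(),grip_point_offset)
for n in ['side','top','wrist']:
    c=snap(n,n+'0')[2]; print(n,c)
E
```

```text
pics
{'clock': 0.0, 'q': array([71.05167062, 18.43743592, -4.01461839, 83.17429847,  1.29692363,
       78.53956516, -3.26079517]), 'dq': array([ 0.00520864, -0.0773678 ,  0.01863603,  0.08232211,  0.00802092,
       -0.11727469,  0.00055593]), 'joint_torque': array([ 2.78947664e-04, -4.91289496e+01, -4.03695619e-01, -3.12525773e+01,
       -6.38461090e-02,  4.36897378e-02,  1.69724290e-04]), 'ee_pos': array([ 219.43941547, -611.20813102,  192.68512733]), 'ee_rot': array([-1.79894044e+02,  7.85691028e-03,  1.97567951e+01]), 'ft_force': array([ 0.02793722, -0.26362433,  0.70567425]), 'wrist_torque': array([-1.13507570e-02,  5.67786414e-05,  2.28554632e-02]), 'gripper_width': 87.133771057147} 18.700000000000003
side {'mtx': array([[452.48568752,   0.        , 248.57279577],
       [  0.        , 452.48568752, 186.7092416 ],
       [  0.        ,   0.        ,   1.        ]]), 'eye': array([287.96432814, 796.24847345, 711.54843784]), 'rotation': array([-127.09349839,    0.96143237, -164.6616102 ])}
top {'mtx': array([[404.49222826,   0.        , 256.30573742],
       [  0.        , 404.49222826, 188.47836239],
       [  0.        ,   0.        ,   1.        ]]), 'eye': array([ 444.14271291,   13.11439851, 1042.10804141]), 'rotation': array([-175.23031739,   -0.86718237,  -91.3010489 ])}
wrist {'mtx': array([[338.21727811,   0.        , 260.70942121],
       [  0.        , 338.21727811, 189.22181934],
       [  0.        ,   0.        ,   1.        ]]), 'eye': array([ 298.91712819, -583.90323211,  383.8689176 ]), 'rotation': array([ 1.62430459e+02,  1.33549703e-01, -7.02288475e+01])}
```

```bash
sed -i "s/import numpy as np,cv2/import numpy as np,cv2\nfrom scipy.spatial.transform import Rotation as Ro/; s/R=c\['rotation'\])/R=Ro.from_euler('xyz',c['rotation'],degrees=True).as_matrix())/" h.py
sed -i "s/c=calibration(n); p,d/c=calibration(n); p,d/; s/; return p,d,c$/; return load(f)/" h.py; sed -n 1,8p h.py
python3 - <<'E'
from h import *
from h import Ro
for n in ['side0','top0','wrist0']:
    z=dict(np.load(n+'.npz'));  
    nm=n[:-1]; z['R']=Ro.from_euler('xyz',calibration(nm)['rotation'],degrees=True).as_matrix(); np.savez(n+'.npz',**z)
    p,d,c=load(n); C=cloud(d,c); print(n,d.min(),d.max(),C[100::100,100::100].round().tolist())
E
```

```text
import numpy as np,cv2
from scipy.spatial.transform import Rotation as Ro
from cell import *
def snap(n,f):
    c=calibration(n); p,d=snapshot(n); cv2.imwrite('pics/'+f+'.png',p[:,:,::-1]); np.savez(f+'.npz',p=p,d=d,mtx=c['mtx'],eye=c['eye'],R=Ro.from_euler('xyz',c['rotation'],degrees=True).as_matrix()); return load(f)
def load(f):
    z=np.load(f+'.npz'); return z['p'],z['d'],dict(mtx=z['mtx'],eye=z['eye'],rotation=z['R'])
def cloud(d,c):
side0 0.0 3392.0503 [[[1872.0, -1422.0, -534.0], [848.0, -556.0, -2.0], [486.0, -498.0, 68.0], [172.0, -721.0, -3.0], [-250.0, -1125.0, -149.0]], [[884.0, 56.0, 17.0], [621.0, 46.0, 62.0], [409.0, -86.0, 0.0], [168.0, -149.0, -1.0], [30.0, 73.0, 199.0]], [[736.0, 319.0, -2.0], [543.0, 271.0, 1.0], [347.0, 282.0, 76.0], [166.0, 172.0, -0.0], [-21.0, 122.0, -2.0]]]
top0 0.0 1901.6482 [[[772.0, 400.0, -1.0], [749.0, 131.0, 60.0], [762.0, -125.0, 2.0], [758.0, -391.0, -0.0], [752.0, -657.0, 1.0]], [[510.0, 397.0, -0.0], [504.0, 141.0, -1.0], [498.0, -117.0, 1.0], [493.0, -376.0, 1.0], [480.0, -532.0, 169.0]], [[258.0, 394.0, 0.0], [252.0, 144.0, 1.0], [244.0, -109.0, -4.0], [238.0, -364.0, -1.0], [233.0, -618.0, 3.0]]]
wrist0 0.0 1390.0908 [[[221.0, -423.0, 0.0], [258.0, -527.0, 0.0], [296.0, -630.0, 0.0], [333.0, -733.0, 0.0], [475.0, -1210.0, -568.0]], [[106.0, -447.0, 1.0], [147.0, -560.0, 1.0], [188.0, -673.0, 0.0], [110.0, -1126.0, -644.0], [247.0, -1124.0, -274.0]], [[234.0, -563.0, 309.0], [243.0, -587.0, 309.0], [252.0, -612.0, 309.0], [261.0, -636.0, 309.0], [272.0, -653.0, 316.0]]]
```

View pics/side0.png

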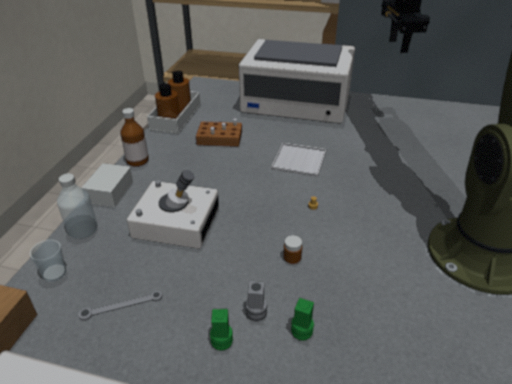

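View pics/top0.png

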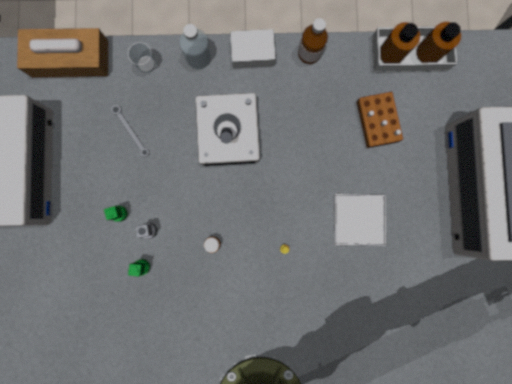

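View pics/wrist0.png

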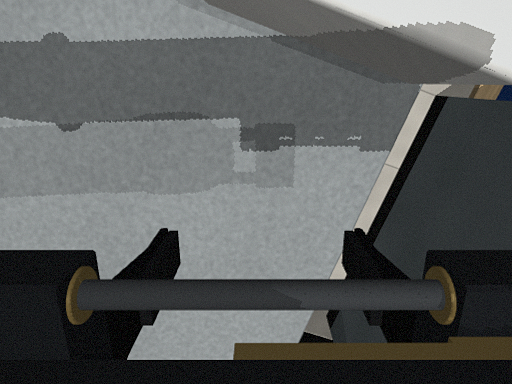

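Run:
```python
from h import *
p,d,c=load('top0'); C=cloud(d,c)
def box(nm,u0,u1,v0,v1,zmin,zmax=400):
    s=C[v0:v1,u0:u1].reshape(-1,3); dd=d[v0:v1,u0:u1].ravel()
    m=(s[:,2]>zmin)&(s[:,2]<zmax)&(dd>0); s=s[m]; print(nm,len(s),s.min(0).round(),s.max(0).round(),np.median(s,0).round(1)); return s
s=box('manifold',185,270,85,175,50,66)
r=cv2.minAreaRect(s[:,:2].astype(np.float32)); print(r)
s=box('captop',205,250,110,150,90)
s=box('captop',205,250,110,150,130)
s=box('tray',325,395,185,255,6,20); print(cv2.minAreaRect(s[:,:2].astype(np.float32)))
s=box('coupler',132,162,215,245,10)
s=box('coupler top',132,162,215,245,68); print(cv2.minAreaRect(s[:,:2].astype(np.float32)))
s=box('jar',195,230,225,262,40)
s=box('plug',272,300,236,262,10)
for nm,b in dict(a=(330,392,190,250),wr=(105,155,95,160)).items():
  box(nm,*b,-5,40)
P,D,Cc=load('side0')
im=np.vstack([cv2.resize(p[80:290,90:300],None,fx=2.6,fy=2.6)])[:,:,::-1]; cv2.imwrite('pics/tz.png',im)
cv2.imwrite('pics/sz.png',cv2.resize(P[140:350,120:330],None,fx=2.8,fy=2.8,interpolation=cv2.INTER_CUBIC)[:,:,::-1])
```

```text
manifold 3524 [592. -12.  50.] [767. 142.  66.] [675.4  64.   60.2]
((679.2645263671875, 65.19175720214844), (171.2781219482422, 150.22781372070312), 2.113119125366211)
captop 225 [623.  47.  90.] [686.  85. 157.] [644.3  63.4 143.7]
captop 158 [623.  50. 131.] [660.  77. 157.] [637.9  63.1 146.7]
tray 490 [ 356. -356.    6.] [ 525. -200.   16.] [ 446.3 -279.6    8.1]
((448.32965087890625, -268.48590087890625), (150.48147583007812, 156.62696838378906), 77.01924896240234)
coupler 279 [411. 250.  10.] [448. 284.  81.] [430.1 261.9  72.2]
coupler top 149 [415. 254.  68.] [446. 284.  81.] [429.5 269.   76.4]
((430.0284729003906, 269.76080322265625), (27.511438369750977, 29.321819305419922), 9.992773056030273)
jar 175 [374.  92.  40.] [408. 127.  55.] [391.5 109.3  50.2]
plug 64 [365. -84.  10.] [387. -61.  31.] [375.9 -71.6  14.6]
a 3696 [ 367. -355.   -5.] [ 523. -189.   16.] [ 444.6 -270.7    3. ]
wr 3216 [613. 257.  -5.] [786. 387.  14.] [6.983e+02 3.217e+02 3.000e-01]
```

View pics/tz.png

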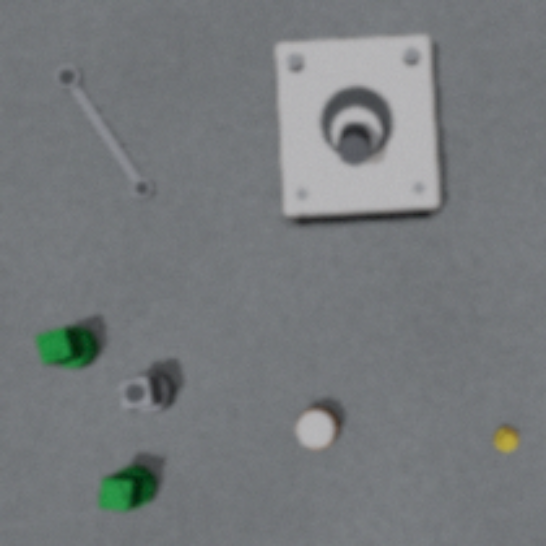

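View pics/sz.png

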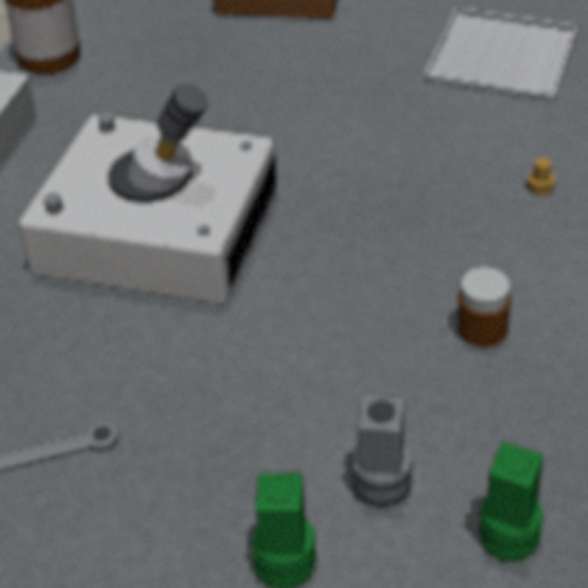

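```bash
cat >> h.py <<'E'
def proj(c,P):
    q=(np.atleast_2d(P)-c['eye'])@c['rotation']; u=q[:,:2]/q[:,2:]; K=c['mtx']; return u*[K[0,0],K[1,1]]+[K[0,2],K[1,2]]
def ray(c,uv,z):
    K=c['mtx']; uv=np.atleast_2d(uv).astype(float); r=np.c_[(uv[:,0]-K[0,2])/K[0,0],(uv[:,1]-K[1,2])/K[1,1],np.ones(len(uv))]@c['rotation'].T
    return c['eye']+r*((z-c['eye'][2])/r[:,2])[:,None]
def tri(cs,uvs):
    A=np.zeros((3,3));b=np.zeros(3)
    for c,uv in zip(cs,uvs):
        r=ray(c,uv,0)[0]-c['eye']; r/=np.linalg.norm(r); M=np.eye(3)-np.outer(r,r); A+=M;b+=M@c['eye']
    return np.linalg.solve(A,b)
E
python3 - <<'E'
from h import *
p,d,c=load('top0'); P,D,cs=load('side0')
# green & jar & plug
hsv=cv2.cvtColor(p,cv2.COLOR_RGB2HSV)
C=cloud(d,c)
g=cv2.inRange(hsv,(45,100,40),(80,255,255))
n,l,st,ce=cv2.connectedComponentsWithStats(g)
for i in range(1,n):
    if st[i,4]>30:
        s=C[l==i]; s=s[(s[:,2]>68)]; print('green',st[i],s.mean(0).round(),cv2.minAreaRect(s[:,:2].astype(np.float32)))
# manifold top face by ray on z=60 bright
b=(p.min(2)>140).astype(np.uint8)*255; b[:, :180]=0;b[:,275:]=0;b[:85]=0;b[175:]=0
cn=max(cv2.findContours(b,0,1)[0],key=cv2.contourArea)[:,0]
w=ray(c,cn,60)[:,:2].astype(np.float32); print('manifold top',cv2.minAreaRect(w),w.min(0),w.max(0))
# side: manifold pred corners
b=(p.min(2)>140).astype(np.uint8)*255; m=np.zeros_like(b); m[180:262,320:400]=b[180:262,320:400]
cn=max(cv2.findContours(m,0,1)[0],key=cv2.contourArea)[:,0]
w=ray(c,cn,7)[:,:2].astype(np.float32); print('tray',cv2.minAreaRect(w))
# axis prediction overlay
M=np.array([679.5,65,0]);y=np.radians(2.1);Rz=Ro.from_euler('z',y).as_matrix()
F=M+Rz@[-15,0,85]; a=Rz@[-np.sin(np.radians(20)),0,np.cos(np.radians(20))]
pts=[F+a*t for t in (0,29,69)]
print(np.array(pts).round(1)); print('top',proj(c,pts).round(1),'side',proj(cs,pts).round(1))
cor=[M+Rz@[sx*85,sy*75,60] for sx,sy in((1,1),(1,-1),(-1,-1),(-1,1))]
for nm,im,cc,sl in(('ot',p,c,(95,170,190,270)),('os',P,cs,(160,250,120,230))):
    im=im.copy();k=5
    v0,v1,u0,u1=sl;z=cv2.resize(im[v0:v1,u0:u1],None,fx=k,fy=k,interpolation=cv2.INTER_CUBIC)
    f=lambda q:tuple(int(x) for x in ((q-[u0,v0]+.5)*k))
    q=proj(cc,pts);cv2.line(z,f(q[0]),f(q[2]),(255,0,0),1)
    for x in q: cv2.circle(z,f(x),3,(0,255,0),1)
    q=proj(cc,cor)
    for i in range(4): cv2.line(z,f(q[i]),f(q[(i+1)%4]),(0,0,255),1)
    cv2.imwrite(f'pics/{nm}.png',z[:,:,::-1])
E
```

```text
green [104 206  24  15 282] [474. 339.  89.] ((467.6737365722656, 186.34869384765625), (348.2406921386719, 31.365032196044922), 87.4112319946289)
green [128 259  22  18 273] [340. 285.  83.] ((381.3898010253906, 155.8918914794922), (32.11949920654297, 310.26068115234375), 17.81578254699707)
manifold top ((678.703857421875, 66.11663055419922), (167.33132934570312, 148.5382843017578), 2.148928642272949) [593.43805   -9.980242] [764.2868  143.16296]
tray ((445.5133361816406, -268.4508972167969), (128.6779022216797, 128.05165100097656), 87.76932525634766)
[[664.5  64.5  85. ]
 [654.6  64.1 112.3]
 [640.9  63.6 149.8]]
top [[226.8 130.6]
 [226.4 132.2]
 [225.7 134.5]] side [[178.2 193.9]
 [181.  184.8]
 [185.1 171.7]]
```

```bash
cd pics; python3 -c "
import cv2,numpy as np
a=cv2.imread('ot.png');b=cv2.imread('os.png');h=max(a.shape[0],b.shape[0])
f=lambda x:cv2.copyMakeBorder(x,0,h-x.shape[0],0,0,0)
o=np.hstack([f(a),f(b)]);s=800/o.shape[1];cv2.imwrite('o1.png',cv2.resize(o,None,fx=s,fy=s))"
```

```text
(no output)
```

View pics/o1.png

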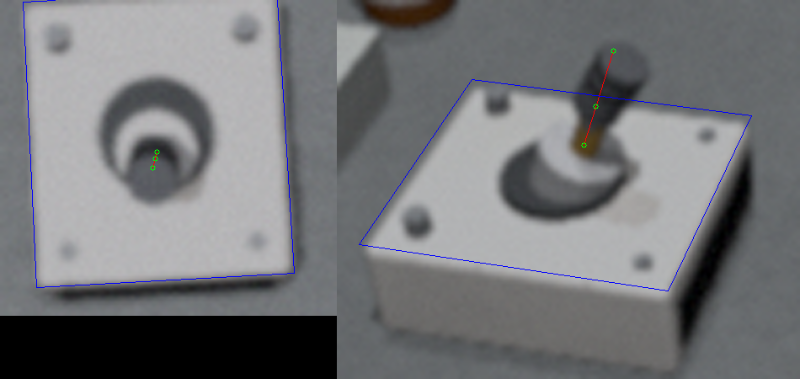

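Run:
```python
from h import *
p,d,c=load('top0'); P,D,cs=load('side0')
X=tri([c,cs],[(226.3,138.5),(187.2,174.7)]);print(X,proj(c,X),proj(cs,X))
print(ray(c,(226.3,138.5),148),ray(cs,(187.2,174.7),148))
# depth clouds of cap from both
for n,(u0,u1,v0,v1) in (('top0',(205,250,110,160)),('side0',(165,205,160,205))):
    p_,d_,c_=load(n); s=cloud(d_,c_)[v0:v1,u0:u1].reshape(-1,3); s=s[(s[:,2]>100)&(s[:,2]<165)&(abs(s[:,0]-645)<40)&(abs(s[:,1]-65)<30)]
    for z in range(100,165,8):
        q=s[(s[:,2]>=z)&(s[:,2]<z+8)]
        if len(q): print(n,z,len(q),q.mean(0).round(1),q.min(0).round(),q.max(0).round())
for n,b in (('top0',(132,162,215,245)),('side0',(240,275,275,325))):
    p_,d_,c_=load(n); u0,u1,v0,v1=b
    s=cloud(d_,c_)[v0:v1,u0:u1].reshape(-1,3); s=s[(abs(s[:,0]-430)<40)&(abs(s[:,1]-265)<40)]
    q=s[s[:,2]>72]; print(n,'couptop',len(q),q.mean(0).round(1),cv2.minAreaRect(q[:,:2].astype(np.float32)))
    q=s[(s[:,2]>6)&(s[:,2]<60)]; print(q.min(0),q.max(0))
```

```text
[635.10204346  63.3590881  142.32451   ] [[226.05086416 137.7252764 ]] [[188.03616039 174.82205442]]
[[632.12790936  62.5140551  148.        ]] [[633.55782663  70.68001931 148.        ]]
top0 116 8 [660.5  58.3 121.1] [653.  51. 117.] [665.  71. 124.]
top0 124 15 [658.2  63.5 128.4] [648.  50. 124.] [664.  76. 132.]
top0 132 16 [650.2  61.6 136.2] [624.  50. 132.] [660.  77. 140.]
top0 140 71 [634.5  62.9 144.5] [623.  50. 140.] [653.  77. 148.]
top0 148 65 [640.8  63.8 150.4] [631.  52. 148.] [649.  76. 154.]
top0 156 1 [642.6  58.1 156.6] [643.  58. 157.] [643.  58. 157.]
side0 100 15 [655.   73.3 104.1] [644.  69. 100.] [664.  77. 108.]
side0 108 17 [647.2  75.7 112.8] [638.  69. 108.] [661.  80. 116.]
side0 116 40 [648.2  76.6 120.5] [631.  65. 116.] [665.  82. 124.]
side0 124 38 [643.7  76.6 128.4] [627.  70. 125.] [661.  81. 132.]
side0 132 42 [639.3  75.5 136.2] [622.  60. 132.] [657.  80. 140.]
side0 140 76 [633.9  70.  144. ] [623.  53. 140.] [652.  81. 148.]
side0 148 38 [640.2  68.3 150.3] [632.  55. 148.] [648.  78. 154.]
top0 couptop 143 [430.  269.2  76.5] ((430.0050964355469, 269.89349365234375), (27.511438369750977, 29.052303314208984), 9.992773056030273)
[400.72726337 249.28294722   6.09332648] [455.96362853 297.99084775  58.96887749]
side0 couptop 197 [429.2 274.3  75.4] ((429.48834228515625, 273.177978515625), (27.47782325744629, 28.71436882019043), 11.444144248962402)
[409.19131997 256.87912297   6.1154902 ] [449.41310277 293.7253681   59.98184116]
```

```bash
cat >> h.py <<'E'
def frame(tilt,yaw_m):  # tool y in lean plane
    t=np.radians(tilt); return Ro.from_euler('z',yaw_m,degrees=True).as_matrix()@np.array([[0,np.cos(t),np.sin(t)],[1,0,0],[0,np.sin(t),-np.cos(t)]])
def down(yaw): return Ro.from_euler('xyz',[180,0,yaw],degrees=True).as_matrix()
def go(pos,R):
    s=state(); R0=Ro.from_euler('xyz',s['ee_rot'],degrees=True).as_matrix()
    dp=R0.T@(np.array(pos)-s['ee_pos']); rv=Ro.from_matrix(R0.T@R).as_rotvec(degrees=True)
    print('dp',(dp/400).round(4).tolist(),'rot',(rv/180).round(4).tolist(),'mm',np.linalg.norm(dp).round(1),'deg',np.linalg.norm(rv).round(1))
M=np.array([679.5,65.5,0]); MY=2.1
_Rz=Ro.from_euler('z',MY,degrees=True).as_matrix()
F=M+_Rz@[-15,0,85]; A=_Rz@[-np.sin(np.radians(20)),0,np.cos(np.radians(20))]
E
python3 -c "
from h import *
go(F+A*110,frame(20,MY)); print(F+A*110)
go([450,-250,260],down(60))"
```

```text
dp [1.5289, -1.2436, 0.0131] rot [-0.0963, 0.0698, -0.3977] mm 788.4 deg 74.7
[626.91312564  63.57172685 188.36618829]
dp [0.8477, -0.6556, -0.1668] rot [-0.0005, -0.0001, -0.2236] mm 433.8 deg 40.2
```

Emit:
arm_command(
  series=[
    {"dp": [0, 0, -0.1], "rotation": [0, 0, 0], "hand": -0.2},
    {"dp": [0.85, -0.65, -0.2], "rotation": [0, 0, -0.22], "hand": -0.2},
    {"dp": [0.85, -0.65, -0.2], "rotation": [0, 0, -0.22], "hand": -0.2},
    {"dp": [0.85, -0.65, -0.2], "rotation": [0, 0, -0.22], "hand": -0.2},
    {"dp": [0.85, -0.65, -0.2], "rotation": [0, 0, -0.22], "hand": -0.2},
  ],
)

```text
clock: 0.65
ee_pos: [328.4, -442.6, 252.3]
ee_rot: [-180.0, 0.0, 54.5]
ft_force: [0.4, -1.4, -0.4]
gripper_width: 56.5
```

```bash
python3 -c "
from h import *
go(F+A*110,frame(20,MY)); print(F+A*110)"
```

```text
dp [1.4635, -0.1278, 0.1598] rot [-0.1071, 0.0365, -0.2069] mm 591.1 deg 42.4
[626.91312564  63.57172685 188.36618829]
```

Emit:
arm_command(
  series=[
    {"dp": [0.7, -0.06, 0], "rotation": [-0.06, 0.02, -0.11], "hand": -0.2},
    {"dp": [0.7, -0.06, 0], "rotation": [-0.06, 0.02, -0.11], "hand": -0.2},
    {"dp": [0.7, -0.06, 0], "rotation": [-0.06, 0.02, -0.11], "hand": -0.2},
    {"dp": [0.7, -0.06, 0], "rotation": [-0.06, 0.02, -0.11], "hand": -0.2},
    {"dp": [0.7, -0.06, 0], "rotation": [-0.06, 0.02, -0.11], "hand": -0.2},
  ],
)

```text
clock: 1.15
ee_pos: [456.3, -228.6, 252.4]
ee_rot: [168.8, -1.6, 74.1]
ft_force: [0.1, -0.1, -1.0]
gripper_width: 52.5
```

```bash
python3 -c "
from h import *
print(state()['q']);go(F+A*115,frame(20,MY))"
```

```text
[ 55.72190977  -8.79686289 -25.91896722 105.82729146  -8.46005948
  71.68440477  15.56606216]
dp [0.8136, 0.1686, 0.208] rot [-0.0469, 0.0184, -0.0989] mm 342.6 deg 20.0
```

Emit:
arm_command(
  series=[
    {"dp": [0.81, 0.17, 0.05], "rotation": [-0.047, 0.018, -0.099], "hand": -0.2},
    {"dp": [0.81, 0.17, 0.05], "rotation": [-0.047, 0.018, -0.099], "hand": -0.2},
    {"dp": [0.81, 0.17, 0.05], "rotation": [-0.047, 0.018, -0.099], "hand": -0.2},
    {"dp": [0.81, 0.17, 0.05], "rotation": [-0.047, 0.018, -0.099], "hand": -0.2},
    {"dp": [0.81, 0.17, 0.1], "rotation": [-0.047, 0.018, -0.099], "hand": -0.2},
  ],
)

```text
clock: 1.65
ee_pos: [575.9, -9.0, 248.3]
ee_rot: [159.9, 0.1, 92.2]
ft_force: [1.1, -0.3, -0.5]
gripper_width: 52.2
```

```bash
python3 -c "
from h import *
print(state()['q']);go(F+A*115,frame(20,MY))"
```

```text
[ 46.02041967  -9.16944033 -42.35683079 107.06679522  -9.03128532
  59.82444291   8.28785335]
dp [0.1768, 0.0745, 0.1741] rot [0.0008, 0.0005, 0.0005] mm 103.6 deg 0.2
```

Emit:
arm_command(
  series=[
    {"dp": [0.177, 0.075, 0.1], "rotation": [0, 0, 0], "hand": -0.2},
    {"dp": [0.177, 0.075, 0.15], "rotation": [0, 0, 0], "hand": -0.2},
    {"dp": [0.177, 0.075, 0.17], "rotation": [0, 0, 0], "hand": -0.2},
    {"dp": [0.177, 0.075, 0.17], "rotation": [0, 0, 0], "hand": -0.2},
  ],
)

```text
clock: 2.05
ee_pos: [622.5, 62.8, 191.1]
ee_rot: [160.3, -0.1, 92.3]
ft_force: [-0.2, -0.5, 0.7]
gripper_width: 52.4
```

```bash
python3 -c "
from h import *
print(state()['q']);go(F+A*115,frame(20,MY))
for n in ['wrist','top','side']: snap(n,n+'1')
"
```

```text
[ 42.42593384   2.60505246 -52.81699139 105.57761309   5.74102369
  53.38130855 -10.34436436]
dp [0.0015, 0.0081, -0.0024] rot [-0.0015, -0.0007, 0.001] mm 3.4 deg 0.3
```

View pics/wrist1.png

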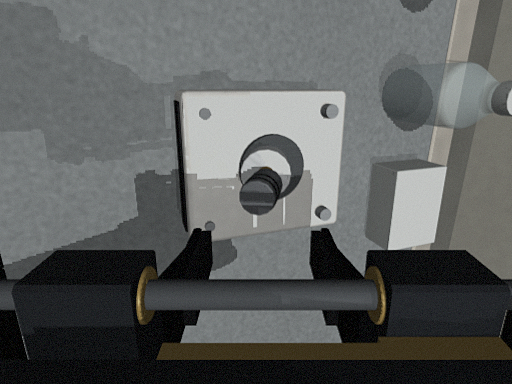

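View pics/side1.png

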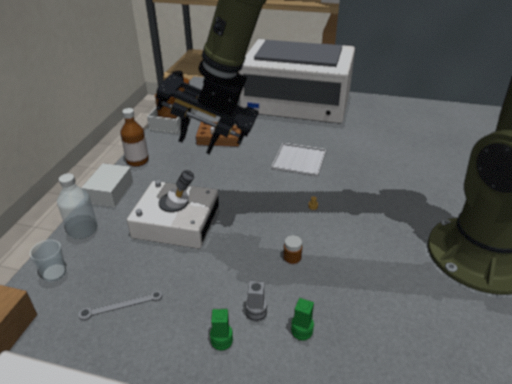

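Run:
```python
from h import *
p,d,c=load('wrist1'); C=cloud(d,c)
s=state();print('tcp px wrist',proj(c,s['ee_pos']),'side',proj(load('side1')[2],s['ee_pos']),'top',proj(load('top1')[2],s['ee_pos']))
print('rot check', Ro.from_matrix(c['rotation']).as_euler('xyz',degrees=True))
q=C[150:225,225:305].reshape(-1,3);q=q[(q[:,2]>95)&(q[:,2]<170)]
for z in range(95,165,6):
    k=q[(q[:,2]>=z)&(q[:,2]<z+6)]
    if len(k)>3: print(z,len(k),k.mean(0).round(1),k.min(0).round(1),k.max(0).round(1))
m=(C[...,2]>57)&(C[...,2]<63)&(d>0); m[245:]=0;w=C[m][:,:2]
w=w[(abs(w[:,0]-680)<110)&(abs(w[:,1]-65)<100)]
print(len(w),w.min(0),w.max(0),cv2.minAreaRect(w.astype(np.float32)))
b=(p[:240].min(2)>120)
cv2.imwrite('pics/w1z.png',cv2.resize(p[80:250,160:360],None,fx=4,fy=3.5,interpolation=cv2.INTER_CUBIC)[:,:,::-1])
print(proj(c,[F+A*t for t in(0,29,69)]))
cor=[M+_Rz@[sx*85,sy*75,60] for sx,sy in((1,1),(1,-1),(-1,-1),(-1,1))] if 0 else [M+Ro.from_euler('z',MY,degrees=True).as_matrix()@[sx*85,sy*75,60] for sx,sy in((1,1),(1,-1),(-1,-1),(-1,1))]
print(proj(c,cor))
```

```text
tcp px wrist [[263.62490215 230.17147206]] side [[191.08427122 154.52473044]] top [[226.16006405 137.7164034 ]]
rot check [162.5113323  -19.76793686   2.281015  ]
113 33 [650.5  78.  116.8] [639.5  74.  113.2] [659.9  79.6 118.9]
119 65 [656.3  75.8 122.6] [641.7  60.7 119.4] [666.5  79.4 125. ]
125 85 [652.4  74.9 128.2] [633.6  60.7 125.1] [664.6  79.3 131. ]
131 81 [648.1  75.5 134.2] [627.1  63.1 131. ] [660.1  79.6 136.9]
137 232 [636.2  69.7 140.9] [623.8  54.1 137.1] [655.9  79.3 143. ]
143 581 [634.6  66.8 146.2] [625.8  51.8 143. ] [653.1  79.4 149. ]
149 407 [642.1  65.9 151.2] [636.   53.2 149. ] [650.4  77.6 154.9]
17284 [593.91061956  -8.64904834] [766.18992644 142.77029519] ((680.1439819335938, 66.6177749633789), (168.45777893066406, 147.3207550048828), 1.850496530532837)
[[263.89150894 175.07393683]
 [264.05932217 183.91346537]
 [264.35177536 199.31837849]]
[[347.05135115  90.39108324]
 [336.79620809 224.87199555]
 [189.069037   247.45362012]
 [178.60023805  91.19300256]]
```

View pics/w1z.png

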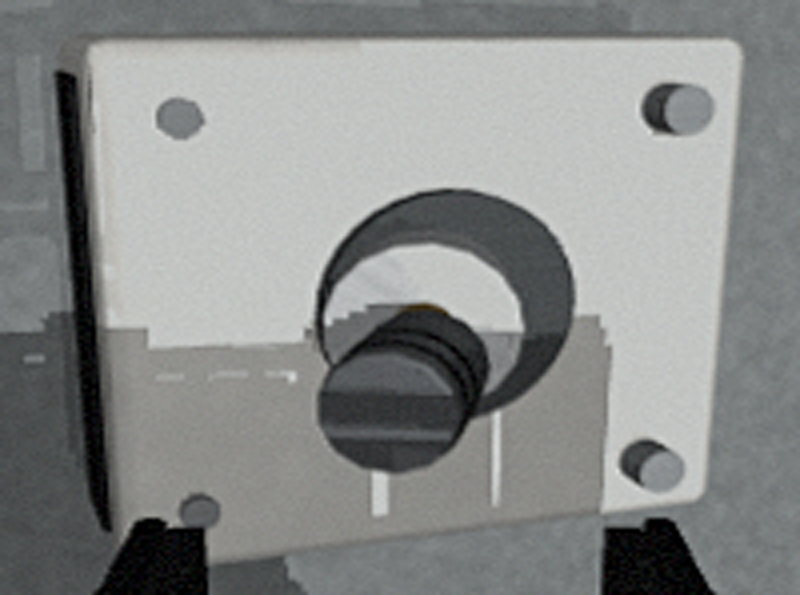

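```bash
sed -i 's/^M=.*/M=np.array([680,66.3,0]); MY=2.0/' h.py; python3 -c "
from h import *
go(F+A*37,frame(20,MY));print(F,A)"
```

```text
dp [0.0105, 0.0029, 0.1998] rot [0.0003, 0.0004, 0.0004] mm 80.0 deg 0.1
[665.00913759  65.77650755  85.        ] [-0.34181179 -0.01193633  0.93969262]
```

Emit:
arm_command(
  series=[
    {"dp": [0.01, 0.003, 0.06], "rotation": [0, 0, 0], "hand": -0.2},
    {"dp": [0.01, 0.003, 0.13], "rotation": [0, 0, 0], "hand": -0.2},
    {"dp": [0.01, 0.003, 0.2], "rotation": [0, 0, 0], "hand": -0.2},
    {"dp": [0.01, 0.003, 0.2], "rotation": [0, 0, 0], "hand": -0.2},
  ],
)

```text
clock: 2.6
ee_pos: [650.5, 64.4, 116.1]
ee_rot: [160.3, 0.1, 92.0]
ft_force: [-1.0, -0.2, 0.2]
gripper_width: 52.3
```

```bash
python3 -c "
from h import *
print(state()['q']);go(F+A*37,frame(20,MY))
snap('wrist','wrist2')
"
```

```text
[ 37.33692154  12.42800271 -51.48912248 107.26300069  18.10090438
  46.54782118 -20.18479657]
dp [0.0021, 0.0075, -0.0072] rot [-0.0016, 0.0003, 0.0002] mm 4.2 deg 0.3
```

View pics/wrist2.png

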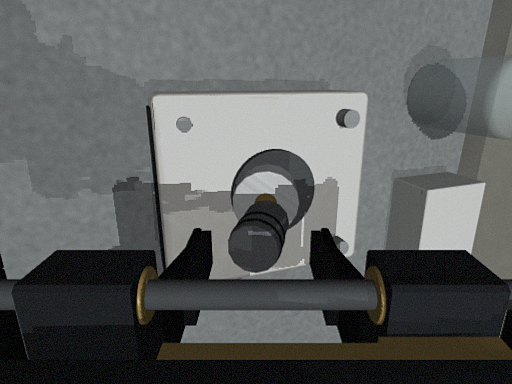

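Emit:
arm_command(
  series=[
    {"dp": [0.002, 0.004, -0.005], "rotation": [-0.001, 0, 0], "hand": -0.2},
    {"dp": [0.002, 0.004, -0.005], "rotation": [-0.001, 0, 0], "hand": 1},
    {"dp": [0.002, 0.004, -0.005], "rotation": [-0.001, 0, 0], "hand": 1},
    {"dp": [0.002, 0.004, -0.005], "rotation": [-0.001, 0, 0], "hand": 1},
    {"dp": [0.002, 0.004, -0.005], "rotation": [-0.001, 0, 0], "hand": 1},
  ],
)

```text
clock: 3.15
ee_pos: [652.6, 67.7, 121.8]
ee_rot: [159.9, 0.1, 92.2]
ft_force: [-6.2, 0.7, 6.3]
gripper_width: 27.7
```

```bash
python3 -c "
from h import *
print(state()['wrist_torque']);go(F+A*37,frame(20,MY))
"
```

```text
[-0.09345122  1.21747123 -0.03066815]
dp [-0.006, -0.0024, 0.0046] rot [0.0008, 0.0, 0.001] mm 3.2 deg 0.2
```

Emit:
arm_command(
  series=[
    {"dp": [0, 0, -0.02], "rotation": [0, 0, 0], "hand": 1},
    {"dp": [0, 0, -0.05], "rotation": [0, 0, 0], "hand": 1},
    {"dp": [0, 0, -0.09], "rotation": [0, 0, 0], "hand": 1},
    {"dp": [0, 0, -0.15], "rotation": [0, 0, 0], "hand": 1},
    {"dp": [0, 0, -0.2], "rotation": [0, 0, 0], "hand": 1},
  ],
)

```text
clock: 3.65
ee_pos: [625.3, 67.3, 197.7]
ee_rot: [159.8, 0.0, 92.2]
ft_force: [0.0, -0.1, 1.1]
gripper_width: 0.7
```

```bash
python3 -c "
from h import *
snap('wrist','wrist3');go([445.5,-268.5,60],down(62));print(state()['q'])
"
```

```text
dp [-0.8216, -0.5789, 0.1623] rot [0.1114, -0.0295, 0.1664] mm 407.2 deg 36.4
[ 43.36362469   2.19754712 -54.25991339 104.90907311   5.93679802
  53.6336914  -10.9582075 ]
```

View pics/wrist3.png

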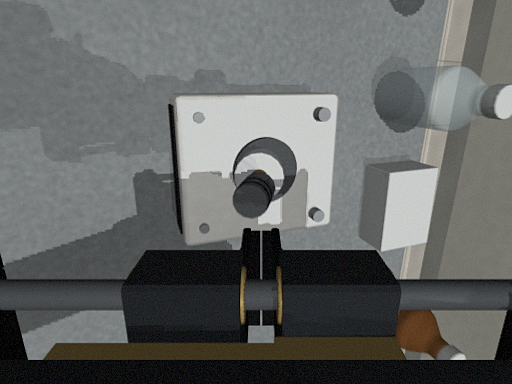

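Run:
```python
from h import *
cv2.imwrite('pics/w3z.png',cv2.resize(load('wrist3')[0][120:260,190:330],None,fx=4,fy=4,interpolation=cv2.INTER_CUBIC)[:,:,::-1])
for n in('wrist2','wrist3'):
    p,d,c=load(n); C=cloud(d,c)
    q=C[150:275,222:305].reshape(-1,3);q=q[(q[:,2]>95)&(q[:,2]<165)&(q[:,0]>615)&(q[:,0]<675)]
    for z in range(95,165,6):
        k=q[(q[:,2]>=z)&(q[:,2]<z+6)]
        if len(k)>3: print(n,z,len(k),k.mean(0).round(1),k.min(0).round(1),k.max(0).round(1))
s=state();print(s['ee_pos'],s['ee_rot'],s['clock'])
```

```text
wrist2 95 32 [662.4  73.2  97. ] [657.7  71.2  95. ] [668.   74.2  99.6]
wrist2 107 9 [647.4  76.3 111.5] [644.8  74.5 109.3] [650.9  78.4 112.7]
wrist2 113 76 [650.1  77.9 116.6] [640.3  74.3 113.1] [660.3  79.5 119. ]
wrist2 119 170 [654.1  76.6 122.3] [637.8  64.1 119.1] [666.6  79.5 124.9]
wrist2 125 210 [650.8  75.8 128.1] [632.6  64.  125. ] [664.7  79.5 131. ]
wrist2 131 230 [646.8  76.  134.1] [626.1  64.8 131. ] [660.7  80.  137. ]
wrist2 137 514 [636.5  70.7 140.8] [624.2  52.4 137. ] [656.8  79.6 143. ]
wrist2 143 1173 [634.9  67.5 146.1] [625.7  51.6 143. ] [653.5  79.4 149. ]
wrist2 149 819 [642.1  66.3 151.2] [634.   52.5 149. ] [650.5  78.3 154.9]
wrist3 113 25 [649.7  77.8 116.8] [640.1  74.3 114. ] [659.3  79.5 118.9]
wrist3 119 71 [656.   75.7 122.3] [640.8  59.7 119.1] [666.2  79.3 124.9]
wrist3 125 81 [653.1  74.5 128. ] [632.9  59.8 125. ] [664.5  79.3 130.9]
wrist3 131 85 [648.3  75.8 133.9] [626.8  63.5 131.1] [660.6  79.5 136.9]
wrist3 137 219 [636.5  69.7 141. ] [624.4  54.  137.3] [656.6  79.2 143. ]
wrist3 143 551 [635.   66.7 146.2] [626.2  51.3 143. ] [653.7  79.  149. ]
wrist3 149 394 [642.3  65.7 151.3] [635.   52.5 149. ] [650.9  77.7 154.8]
[626.58791648  67.75903747 201.31888437] [1.59496010e+02 1.01477499e-01 9.22525801e+01] 3.7
```

View pics/w3z.png

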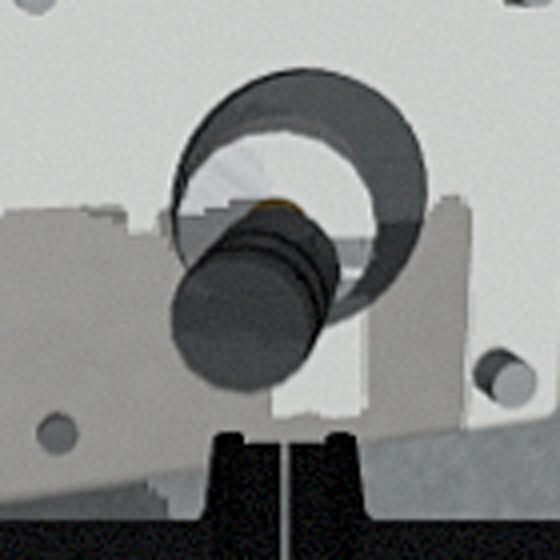

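```bash
cat >> h.py <<'E'
CR=np.array([655,65.7,111.8]); R24=frame(24,MY); CA=-R24[:,2]
E
python3 -c "
from h import *
print(CA);go(CR+CA*70,R24);go(CR+CA*2,R24)"
```

```text
[-0.40648887 -0.0141949   0.91354546]
dp [-0.0075, -0.0228, 0.0597] rot [-0.0194, -0.0, 0.0015] mm 25.8 deg 3.5
dp [-0.0075, -0.0124, 0.2294] rot [-0.0194, -0.0, 0.0015] mm 92.0 deg 3.5
```

Emit:
arm_command(
  series=[
    {"dp": [0, 0, 0], "rotation": [-0.019, 0, 0.001], "hand": -0.2},
    {"dp": [-0.007, -0.022, 0], "rotation": [-0.019, 0, 0.001], "hand": -0.2},
    {"dp": [-0.007, -0.022, 0.02], "rotation": [-0.019, 0, 0.001], "hand": -0.2},
    {"dp": [-0.007, -0.022, 0.02], "rotation": [-0.019, 0, 0.001], "hand": -0.2},
    {"dp": [-0.007, -0.022, 0.02], "rotation": [-0.019, 0, 0.001], "hand": -0.2},
  ],
)

```text
clock: 4.2
ee_pos: [620.4, 64.2, 185.6]
ee_rot: [156.4, -0.1, 92.0]
ft_force: [0.8, 0.1, -0.1]
gripper_width: 32.5
```

```bash
python3 -c "
from h import *
print(state()['q']);go(CR+CA*70,R24);go(CR+CA*2,R24)"
```

```text
[ 44.92733769  -1.56105503 -53.7610593  109.97644971   1.98604049
  47.53399991  -8.10085499]
dp [0.0007, 0.0043, 0.0288] rot [-0.0023, -0.0006, -0.0] mm 11.7 deg 0.4
dp [0.0004, 0.0056, 0.1988] rot [-0.0023, -0.0006, -0.0] mm 79.6 deg 0.4
```

Emit:
arm_command(
  series=[
    {"dp": [0, 0.004, 0], "rotation": [-0.002, 0, 0], "hand": -0.2},
    {"dp": [0, 0.004, 0], "rotation": [-0.002, 0, 0], "hand": -0.2},
    {"dp": [0, 0.005, 0], "rotation": [-0.002, 0, 0], "hand": -0.2},
    {"dp": [0, 0.005, 0], "rotation": [-0.002, 0, 0], "hand": -0.2},
  ],
)

```text
clock: 4.6
ee_pos: [622.0, 64.0, 186.7]
ee_rot: [156.0, -0.1, 92.0]
ft_force: [0.1, 0.4, 0.1]
gripper_width: 51.7
```

```bash
python3 -c "
from h import *
print(state()['ee_pos']);go(CR+CA*2,R24)"
```

```text
[621.97286258  64.00077558 186.74338643]
dp [0.0012, -0.0006, 0.1998] rot [-0.0002, -0.0003, -0.0] mm 79.9 deg 0.1
```

Emit:
arm_command(
  series=[
    {"dp": [0.001, 0, 0.08], "rotation": [0, 0, 0], "hand": -0.2},
    {"dp": [0.001, 0, 0.15], "rotation": [0, 0, 0], "hand": -0.2},
    {"dp": [0.001, 0, 0.2], "rotation": [0, 0, 0], "hand": -0.2},
    {"dp": [0.001, 0, 0.2], "rotation": [0, 0, 0], "hand": -0.2},
    {"dp": [0.001, 0, 0.2], "rotation": [0, 0, 0], "hand": -0.2},
  ],
)

```text
clock: 5.1
ee_pos: [654.2, 66.0, 113.6]
ee_rot: [156.1, -0.1, 92.0]
ft_force: [-0.3, -1.1, -0.1]
gripper_width: 52.2
```

```bash
python3 -c "
from h import *
go(CR+CA*2,R24);print(state()['clock'])"
```

```text
dp [-0.0008, 0.0, 0.0] rot [-0.0004, -0.0006, 0.0] mm 0.3 deg 0.1
5.1
```

Positioned within 0.3 mm. Close and let the fingers settle.

Emit:
arm_command(
  series=[
    {"dp": [0, 0, 0], "rotation": [0, 0, 0], "hand": 1},
    {"dp": [0, 0, 0], "rotation": [0, 0, 0], "hand": 1},
    {"dp": [0, 0, 0], "rotation": [0, 0, 0], "hand": 1},
    {"dp": [0, 0, 0], "rotation": [0, 0, 0], "hand": 1},
    {"dp": [0, 0, 0], "rotation": [0, 0, 0], "hand": 1},
  ],
)

```text
clock: 5.6
ee_pos: [654.5, 65.3, 114.1]
ee_rot: [156.0, -0.0, 92.0]
ft_force: [-2.1, -0.5, 1.7]
gripper_width: 26.5
```

```bash
python3 -c "
from h import *
snap('wrist','wrist4');print(state())"
```

```text
{'clock': 5.65, 'q': array([ 40.37119934,  10.19594599, -53.85389662, 111.03049103,
        18.68721283,  40.35017339, -21.21238434]), 'dq': array([-0.09236384,  0.20706371,  0.01858598,  0.02269575,  0.0219646 ,
        0.00215039, -0.01359544]), 'joint_torque': array([ -0.08629923, -26.38185561,  -4.26559925, -29.29138362,
         0.3820068 ,  -2.05692284,  -0.03067829]), 'ee_pos': array([654.51814421,  65.35658227, 114.09072861]), 'ee_rot': array([ 1.56000177e+02, -1.48872496e-02,  9.20065282e+01]), 'ft_force': array([-2.19723426,  0.33467282,  2.53798102]), 'wrist_torque': array([-0.11174832,  0.45061067, -0.04682808]), 'gripper_width': 27.25455178183991}
```

View pics/wrist4.png

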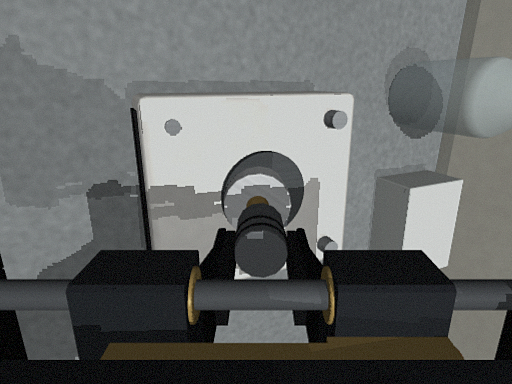

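Emit:
arm_command(
  series=[
    {"dp": [0, 0.0003, -0.005], "rotation": [0, 0, 0], "hand": 1},
    {"dp": [0, 0.001, -0.01], "rotation": [0, 0, 0], "hand": 1},
    {"dp": [0, 0.001, -0.015], "rotation": [0, 0, 0], "hand": 1},
    {"dp": [0, 0.0015, -0.02], "rotation": [0, 0, 0], "hand": 1},
  ],
)

```text
clock: 6.05
ee_pos: [651.4, 65.4, 121.1]
ee_rot: [156.1, -0.0, 92.0]
ft_force: [0.6, -1.1, -0.6]
gripper_width: 27.3
```

```bash
python3 -c "
from h import *
snap('wrist','wrist5');print(state()['ft_force'],state()['gripper_width'])"
```

```text
[ 0.61866326 -0.04914951 -0.22079806] 26.707882754978513
```

View pics/wrist5.png

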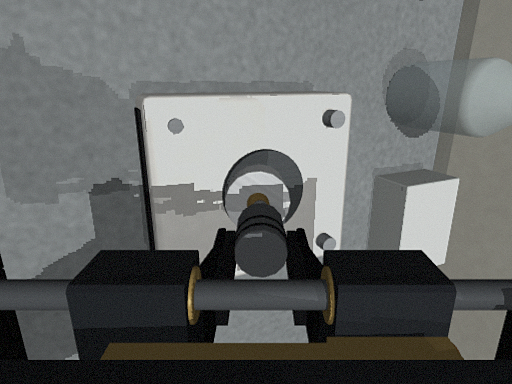

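Emit:
arm_command(
  series=[
    {"dp": [0, 0.001, -0.015], "rotation": [0, 0, 0], "hand": 1},
    {"dp": [0, 0.002, -0.035], "rotation": [0, 0, 0], "hand": 1},
    {"dp": [0, 0.002, -0.06], "rotation": [0, 0, 0], "hand": 1},
    {"dp": [0, 0.002, -0.09], "rotation": [0, 0, 0], "hand": 1},
    {"dp": [0, 0.002, -0.12], "rotation": [0, 0, 0], "hand": 1},
  ],
)

```text
clock: 6.6
ee_pos: [632.5, 65.0, 166.1]
ee_rot: [156.0, -0.0, 92.0]
ft_force: [0.1, -0.3, -0.2]
gripper_width: 26.6
```

```bash
python3 -c "
from h import *
snap('wrist','wrist6');go([445.5,-268.5,100],down(62));print(state()['q'],state()['gripper_width'])"
```

```text
dp [-0.8169, -0.5253, -0.0479] rot [0.1309, -0.035, 0.1646] mm 389.0 deg 38.4
[ 45.73932286   1.88491977 -56.26963505 110.19060271   6.93968695
  45.04081029 -11.98880079] 26.93337371142617
```

View pics/wrist6.png

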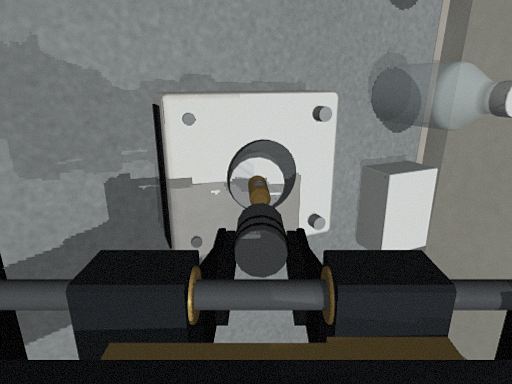

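Emit:
arm_command(
  series=[
    {"dp": [-0.2, -0.13, -0.1], "rotation": [0.03, -0.01, 0.04], "hand": 1},
    {"dp": [-0.8, -0.52, -0.05], "rotation": [0.131, -0.035, 0.165], "hand": 1},
    {"dp": [-0.8, -0.52, -0.05], "rotation": [0.131, -0.035, 0.165], "hand": 1},
    {"dp": [-0.8, -0.52, -0.05], "rotation": [0.131, -0.035, 0.165], "hand": 1},
    {"dp": [-0.8, -0.52, -0.05], "rotation": [0.131, -0.035, 0.165], "hand": 1},
  ],
)

```text
clock: 7.15
ee_pos: [510.2, -147.6, 128.9]
ee_rot: [-179.8, -0.0, 61.7]
ft_force: [1.1, 0.1, -0.7]
gripper_width: 27.0
```

```bash
python3 -c "
from h import *
go([445.5,-268.5,100],down(62));print(state()['q'],state()['gripper_width'])"
```

```text
dp [-0.3428, 0.001, 0.0721] rot [-0.0014, -0.0002, -0.0016] mm 140.1 deg 0.4
[ 54.84762769  10.65268469 -45.48611355 103.38330072   7.96635566
  69.50717289 -21.25974129] 26.97317338611476
```

Emit:
arm_command(
  series=[
    {"dp": [-0.343, 0, 0.07], "rotation": [0, 0, 0], "hand": 1},
    {"dp": [-0.343, 0, 0.07], "rotation": [0, 0, 0], "hand": 1},
    {"dp": [-0.343, 0, 0.12], "rotation": [0, 0, 0], "hand": 1},
    {"dp": [-0.343, 0, 0.17], "rotation": [0, 0, 0], "hand": 1},
    {"dp": [-0.343, 0, 0.17], "rotation": [0, 0, 0], "hand": 1},
  ],
)

```text
clock: 7.65
ee_pos: [441.9, -267.0, 58.2]
ee_rot: [-179.5, -0.1, 61.7]
ft_force: [0.3, 0.7, 0.2]
gripper_width: 26.9
```

```bash
python3 -c "
from h import *
snap('side','side7');snap('wrist','wrist7')
go([445.5,-268.5,12],down(62));print(state()['q'],state()['gripper_width'])"
```

```text
dp [-0.0054, 0.0035, 0.1229] rot [-0.001, -0.0003, -0.0003] mm 49.2 deg 0.2
[ 64.29628582  12.48614185 -39.87294446 109.32285676   9.01110661
  61.51132737  -7.30703395] 27.27013469652246
```

View pics/wrist7.png

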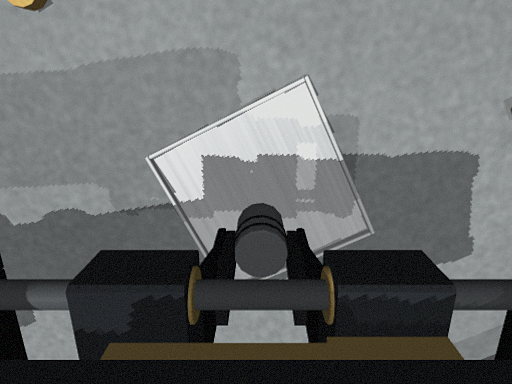

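```bash
python3 -c "
from h import *
p,d,c=load('wrist7');w=ray(c,[(307,77),(150,158),(372,232)],10);print(w,(w[1]+w[2])/2)"
```

```text
[[ 513.03416941 -204.76908047   10.        ]
 [ 387.97925758 -201.34684301   10.        ]
 [ 507.77179531 -331.62044255   10.        ]] [ 447.87552645 -266.48364278   10.        ]
```

Emit:
arm_command(
  series=[
    {"dp": [-0.005, 0.003, 0.06], "rotation": [0, 0, 0], "hand": 1},
    {"dp": [-0.005, 0.003, 0.1], "rotation": [0, 0, 0], "hand": 1},
    {"dp": [-0.005, 0.003, 0.122], "rotation": [0, 0, 0], "hand": 1},
    {"dp": [-0.005, 0.003, 0.122], "rotation": [0, 0, 0], "hand": 1},
  ],
)

```text
clock: 8.15
ee_pos: [445.2, -268.2, 12.0]
ee_rot: [-179.8, -0.0, 62.0]
ft_force: [0.0, 0.2, -0.1]
gripper_width: 27.0
```

```bash
python3 -c "
from h import *
go([445.5,-268.5,9],down(62));print(state()['ft_force'],state()['gripper_width'])"
```

```text
dp [-0.0005, 0.001, 0.0075] rot [-0.0012, -0.0001, -0.0001] mm 3.0 deg 0.2
[ 0.04247696  0.16977245 -0.12620921] 26.962342676964305
```

Emit:
arm_command(
  series=[
    {"dp": [0, 0, 0.008], "rotation": [0, 0, 0], "hand": 1},
    {"dp": [0, 0, 0.013], "rotation": [0, 0, 0], "hand": 1},
  ],
)

```text
clock: 8.35
ee_pos: [445.6, -269.5, 7.6]
ee_rot: [-179.9, 0.0, 61.9]
ft_force: [-0.4, 0.7, -1.4]
gripper_width: 27.0
```

Low enough; release slowly.

Emit:
arm_command(
  series=[
    {"dp": [0, 0, 0], "rotation": [0, 0, 0], "hand": 0.2},
    {"dp": [0, 0, 0], "rotation": [0, 0, 0], "hand": 0.1},
    {"dp": [0, 0, 0], "rotation": [0, 0, 0], "hand": 0},
    {"dp": [0, 0, 0], "rotation": [0, 0, 0], "hand": -0.2},
    {"dp": [0, 0, 0], "rotation": [0, 0, 0], "hand": -0.2},
  ],
)

```text
clock: 8.85
ee_pos: [444.7, -269.3, 6.8]
ee_rot: [-179.8, 0.0, 61.9]
ft_force: [0.3, 0.3, 0.2]
gripper_width: 49.3
```

Emit:
arm_command(
  series=[
    {"dp": [0, 0, -0.05], "rotation": [0, 0, 0], "hand": -0.2},
    {"dp": [0, 0, -0.15], "rotation": [0, 0, 0], "hand": -0.2},
    {"dp": [0, 0, -0.27], "rotation": [0, 0, 0], "hand": -0.2},
    {"dp": [0, 0, -0.4], "rotation": [0, 0, 0], "hand": -0.2},
  ],
)

```text
clock: 9.25
ee_pos: [444.5, -268.9, 165.9]
ee_rot: [-179.7, -0.0, 61.9]
ft_force: [0.7, -1.0, 0.3]
gripper_width: 52.2
```

```bash
python3 -c "
from h import *
snap('wrist','wrist8');snap('side','side8')
print(state()['q'],state()['ee_pos'])"
```

```text
[ 66.71109486   6.05866583 -40.76841249 101.81124367   4.30865937
  73.11851729  -3.23104024] [ 449.49904403 -271.55420969  171.90047918]
```

View pics/wrist8.png

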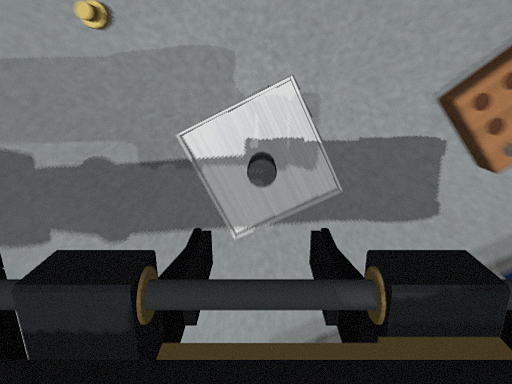

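View pics/side8.png

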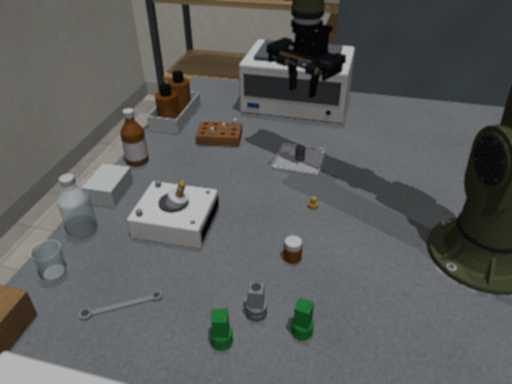

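```bash
python3 -c "
from h import *
go([430,0,200],down(80));go([430,250,200],down(100))"
```

```text
dp [0.5756, -0.3623, -0.0751] rot [0.0028, 0.0013, -0.1006] mm 273.7 deg 18.1
dp [1.1269, -0.6568, -0.0793] rot [0.0025, 0.0018, -0.2118] mm 522.7 deg 38.1
```

Emit:
arm_command(
  series=[
    {"dp": [0.576, -0.362, -0.075], "rotation": [0.003, 0.001, -0.1], "hand": -0.2},
    {"dp": [0.576, -0.362, -0.075], "rotation": [0.003, 0.001, -0.1], "hand": -0.2},
    {"dp": [0.576, -0.362, -0.075], "rotation": [0.003, 0.001, -0.1], "hand": -0.2},
    {"dp": [0.576, -0.362, -0.075], "rotation": [0.003, 0.001, -0.1], "hand": -0.2},
    {"dp": [0.576, -0.362, -0.075], "rotation": [0.003, 0.001, -0.1], "hand": -0.2},
  ],
)

```text
clock: 9.85
ee_pos: [427.2, -19.8, 192.3]
ee_rot: [-179.3, -0.3, 79.9]
ft_force: [0.7, -1.3, 0.9]
gripper_width: 51.8
```

```bash
python3 -c "
from h import *
print(state()['q']);go([430,240,210],down(100))"
```

```text
[ 58.65896244 -10.92742228 -52.11504251 110.51577364  -9.14380228
  77.08293006  -0.92478708]
dp [0.6407, -0.1081, -0.0399] rot [-0.0035, -0.0022, -0.1119] mm 260.4 deg 20.2
```

Emit:
arm_command(
  series=[
    {"dp": [0.38, -0.12, -0.04], "rotation": [-0.002, -0.001, -0.07], "hand": -0.2},
    {"dp": [0.38, -0.12, -0.04], "rotation": [-0.002, -0.001, -0.07], "hand": -0.2},
    {"dp": [0.38, -0.12, -0.04], "rotation": [-0.002, -0.001, -0.07], "hand": -0.2},
    {"dp": [0.38, -0.12, -0.04], "rotation": [-0.002, -0.001, -0.07], "hand": -0.2},
  ],
)

```text
clock: 10.25
ee_pos: [406.4, 142.7, 210.5]
ee_rot: [-179.8, -0.2, 93.0]
ft_force: [0.3, -0.5, 0.1]
gripper_width: 52.2
```

```bash
python3 -c "
from h import *
print(state()['q']);go([430,240,210],down(100))"
```

```text
[ 48.16888914 -15.2171263  -59.6425386  108.8235386  -13.56907571
  79.43640823  -4.99451947]
dp [0.2398, 0.0717, 0.002] rot [-0.0008, -0.0013, -0.0388] mm 100.1 deg 7.0
```

Emit:
arm_command(
  series=[
    {"dp": [0.05, 0.07, 0.05], "rotation": [0, 0, -0.01], "hand": -0.2},
    {"dp": [0.12, 0.07, 0.05], "rotation": [0, 0, -0.02], "hand": -0.2},
    {"dp": [0.2, 0.07, 0.05], "rotation": [0, 0, -0.039], "hand": -0.2},
    {"dp": [0.2, 0.07, 0.05], "rotation": [0, 0, -0.039], "hand": -0.2},
  ],
)

```text
clock: 10.65
ee_pos: [430.7, 221.8, 190.0]
ee_rot: [-179.7, -0.6, 99.9]
ft_force: [-0.6, 1.1, 0.2]
gripper_width: 52.2
```

```bash
python3 -c "
from h import *
print(state()['q'],state()['ee_pos']);snap('wrist','wrist9')"
```

```text
[ 46.54787366   1.64672326 -76.15210515 104.2177786    1.01265733
  75.46449793 -19.93730702] [430.68694783 221.84614778 189.95063073]
```

View pics/wrist9.png

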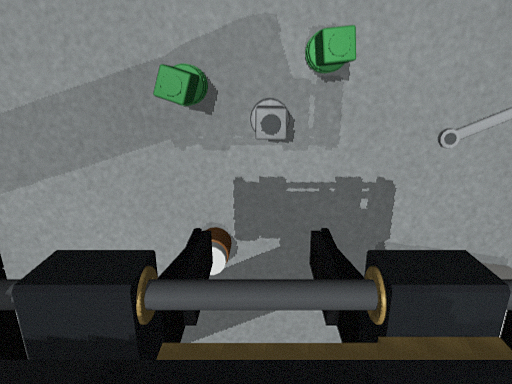

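Run:
```python
from h import *
p,d,c=load('wrist9'); C=cloud(d,c)
s=C[85:155,240:305].reshape(-1,3)
q=s[(s[:,2]>70)&(s[:,2]<82)];r=cv2.minAreaRect(q[:,:2].astype(np.float32));print(len(q),q.mean(0),r)
q=s[(s[:,2]>5)&(s[:,2]<65)]; print(len(q),q.min(0),q.max(0))
cv2.imwrite('pics/w9z.png',cv2.resize(p[80:160,235:310],None,fx=7,fy=7,interpolation=cv2.INTER_CUBIC)[:,:,::-1])
```

```text
990 [430.82001355 272.12478916  76.35614321] ((430.9666748046875, 271.60888671875), (28.21672248840332, 27.85894775390625), 7.767970085144043)
354 [410.6262236  256.73745773   8.20591366] [451.45610287 292.00478563  63.62275922]
```

View pics/w9z.png

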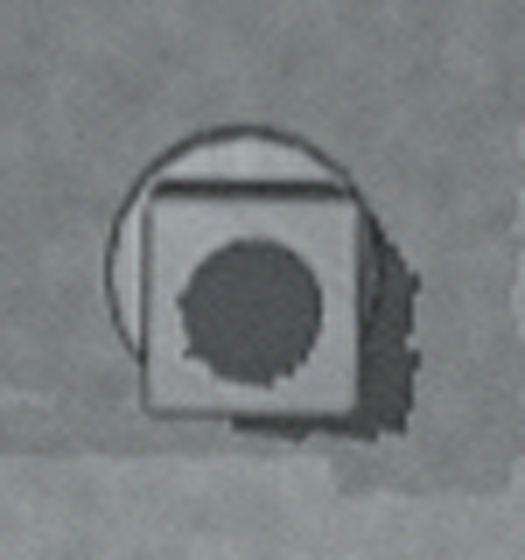

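```bash
python3 -c "
from h import *
go([431,271.7,160],down(98.5))"
```

```text
dp [0.1285, 0.0223, 0.0752] rot [-0.0017, -0.0023, 0.0069] mm 60.2 deg 1.3
```

Emit:
arm_command(
  series=[
    {"dp": [0.06, 0.01, 0.02], "rotation": [0, 0, 0.007], "hand": -0.2},
    {"dp": [0.06, 0.01, 0.02], "rotation": [0, 0, 0.007], "hand": -0.2},
  ],
)

```text
clock: 10.9
ee_pos: [430.8, 242.8, 181.0]
ee_rot: [-179.6, -0.4, 98.3]
ft_force: [-0.2, -1.3, -0.8]
gripper_width: 52.2
```

```bash
python3 -c "
from h import *
print(state()['q'],state()['dq']);go([431,271.7,160],down(98.5))"
```

```text
[ 41.0176294    6.89891777 -76.29191255 103.62306215   6.39148015
  74.99820713 -28.53388823] [ 2.46112494 -3.31924464  0.87156511  0.09118171 -2.42395409  1.75671599
  6.79200378]
dp [0.071, 0.0112, 0.053] rot [-0.0022, -0.0022, -0.001] mm 35.7 deg 0.6
```

Emit:
arm_command(
  series=[
    {"dp": [0.07, 0.01, 0.05], "rotation": [-0.002, -0.002, -0.001], "hand": -0.2},
    {"dp": [0.07, 0.01, 0.05], "rotation": [-0.002, -0.002, -0.001], "hand": -0.2},
    {"dp": [0.07, 0.01, 0.05], "rotation": [-0.002, -0.002, -0.001], "hand": -0.2},
  ],
)

```text
clock: 11.2
ee_pos: [431.2, 269.3, 161.9]
ee_rot: [180.0, 0.1, 98.5]
ft_force: [0.4, -1.0, 0.1]
gripper_width: 52.1
```

```bash
python3 -c "
from h import *
print(state()['q']);go([431,271.7,100],down(98.5));snap('wrist','wrist10')"
```

```text
[ 33.63554564  12.29487776 -75.16420724 103.58910908  12.52812295
  73.65046715 -36.30510878]
dp [0.0063, 0.0002, 0.1548] rot [0.0001, 0.0008, -0.0001] mm 62.0 deg 0.1
```

View pics/wrist10.png

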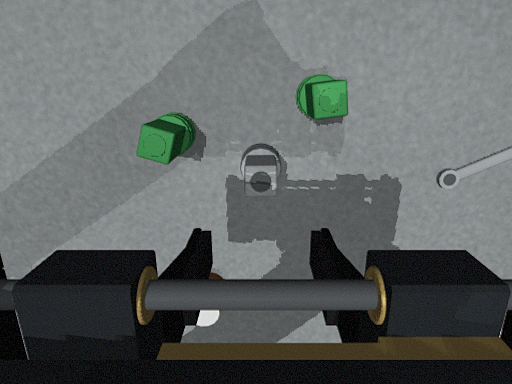

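Emit:
arm_command(
  series=[
    {"dp": [0.006, 0, 0.08], "rotation": [0, 0, 0], "hand": -0.2},
    {"dp": [0.006, 0, 0.16], "rotation": [0, 0, 0], "hand": -0.2},
    {"dp": [0.006, 0, 0.23], "rotation": [0, 0, 0], "hand": -0.2},
    {"dp": [0.006, 0, 0.23], "rotation": [0, 0, 0], "hand": -0.2},
  ],
)

```text
clock: 11.65
ee_pos: [430.6, 268.5, 68.1]
ee_rot: [-179.9, 0.3, 98.2]
ft_force: [-0.2, -1.4, -0.1]
gripper_width: 52.4
```

```bash
python3 -c "
from h import *
print(state()['q']);go([431,271.7,36],down(98.5))"
```

```text
[ 25.95331698  19.6490438  -69.29087074 109.81090478  20.54516756
  64.76661571 -43.09594481]
dp [0.0082, 0.0023, 0.0801] rot [-0.0007, 0.0017, -0.0014] mm 32.2 deg 0.4
```

Emit:
arm_command(
  series=[
    {"dp": [0.008, 0.002, 0.04], "rotation": [0, 0.001, -0.001], "hand": -0.2},
    {"dp": [0.008, 0.002, 0.078], "rotation": [0, 0.001, -0.001], "hand": -0.2},
    {"dp": [0.008, 0.002, 0.078], "rotation": [0, 0.001, -0.001], "hand": -0.2},
    {"dp": [0.008, 0.002, 0.078], "rotation": [0, 0.001, -0.001], "hand": -0.2},
  ],
)

```text
clock: 12.05
ee_pos: [432.0, 275.8, 39.4]
ee_rot: [179.9, -0.1, 98.6]
ft_force: [-0.1, 0.7, -0.8]
gripper_width: 52.2
```

```bash
python3 -c "
from h import *
print(state()['q']);go([431,271.7,36],down(98.5));snap('wrist','wrist11')"
```

```text
[ 22.9213015   22.44377755 -67.07935382 111.01763294  23.50862154
  61.79888766 -45.4560772 ]
dp [-0.0098, -0.0041, 0.0084] rot [0.0007, -0.0005, 0.0005] mm 5.4 deg 0.2
```

View pics/wrist11.png

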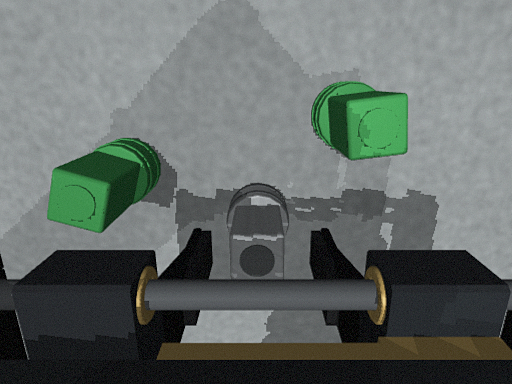

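Emit:
arm_command(
  series=[
    {"dp": [0, 0, 0], "rotation": [0, 0, 0], "hand": -0.2},
    {"dp": [0, 0, 0], "rotation": [0, 0, 0], "hand": -0.2},
    {"dp": [0, 0, 0], "rotation": [0, 0, 0], "hand": -0.2},
  ],
)

```text
clock: 12.4
ee_pos: [432.1, 275.9, 39.5]
ee_rot: [179.8, -0.1, 98.6]
ft_force: [-0.6, 0.7, -0.9]
gripper_width: 52.5
```

```bash
python3 -c "
from h import *
go([431,271.7,35.5],down(98.5))"
```

```text
dp [-0.0099, -0.0044, 0.0099] rot [0.0008, -0.0005, 0.0005] mm 5.9 deg 0.2
```

Emit:
arm_command(
  series=[
    {"dp": [-0.01, -0.004, 0.008], "rotation": [0.001, 0, 0], "hand": -0.2},
    {"dp": [-0.01, -0.004, 0.008], "rotation": [0.001, 0, 0], "hand": -0.2},
    {"dp": [-0.01, -0.004, 0.008], "rotation": [0.001, 0, 0], "hand": 0},
    {"dp": [-0.01, -0.004, 0.008], "rotation": [0.001, 0, 0], "hand": 0},
  ],
)

```text
clock: 12.8
ee_pos: [430.9, 271.6, 35.9]
ee_rot: [-179.9, -0.1, 98.6]
ft_force: [-0.7, 0.1, 0.3]
gripper_width: 45.6
```

```bash
python3 -c "
from h import *
go([431,271.7,35.5],down(98.5))"
```

```text
dp [0.0003, 0.0002, 0.0011] rot [-0.0004, -0.0005, 0.0005] mm 0.4 deg 0.1
```

Placed. Grip.

Emit:
arm_command(
  series=[
    {"dp": [0, 0, 0], "rotation": [0, 0, 0], "hand": 1},
    {"dp": [0, 0, 0], "rotation": [0, 0, 0], "hand": 1},
    {"dp": [0, 0, 0], "rotation": [0, 0, 0], "hand": 1},
    {"dp": [0, 0, 0], "rotation": [0, 0, 0], "hand": 1},
    {"dp": [0, 0, 0], "rotation": [0, 0, 0], "hand": 1},
  ],
)

```text
clock: 13.3
ee_pos: [430.9, 271.6, 35.9]
ee_rot: [-179.9, -0.1, 98.6]
ft_force: [-0.7, 0.5, -0.9]
gripper_width: 27.9
```

Emit:
arm_command(
  series=[
    {"dp": [0, 0, 0], "rotation": [0, 0, 0], "hand": 1},
    {"dp": [0, 0, -0.02], "rotation": [0, 0, 0], "hand": 1},
    {"dp": [0, 0, -0.07], "rotation": [0, 0, 0], "hand": 1},
    {"dp": [0, 0, -0.15], "rotation": [0, 0, 0], "hand": 1},
    {"dp": [0, 0, -0.25], "rotation": [0, 0, 0], "hand": 1},
  ],
)

```text
clock: 13.8
ee_pos: [429.7, 270.6, 136.0]
ee_rot: [-179.7, -0.0, 98.6]
ft_force: [1.4, -1.7, -2.6]
gripper_width: 27.5
```

```bash
python3 -c "
from h import *
snap('wrist','wrist12');print(state()['q'],state()['ft_force'])
go(F+A*(42+60+36),frame(20,MY))"
```

```text
[ 31.75403687  14.10038614 -74.17850561 104.84468192  14.32093453
  71.40134723 -37.83989564] [2.56675697 3.98187698 1.68563953]
dp [-0.5882, 0.378, -0.1797] rot [-0.1093, -0.0077, 0.0365] mm 288.8 deg 20.8
```

View pics/wrist12.png

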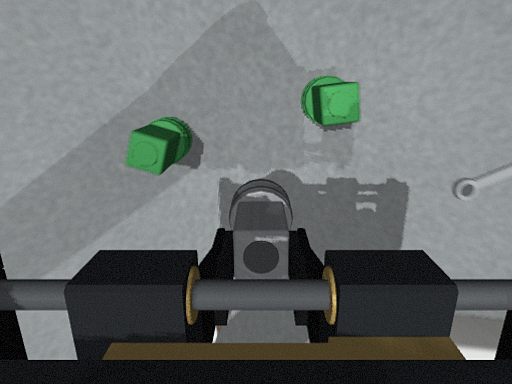

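Emit:
arm_command(
  series=[
    {"dp": [0, 0, -0.12], "rotation": [0, 0, 0], "hand": 1},
    {"dp": [-0.12, 0.08, -0.2], "rotation": [-0.02, 0, 0.01], "hand": 1},
    {"dp": [-0.3, 0.2, -0.2], "rotation": [-0.06, -0.004, 0.02], "hand": 1},
    {"dp": [-0.3, 0.2, -0.2], "rotation": [-0.06, -0.004, 0.02], "hand": 1},
    {"dp": [-0.3, 0.2, -0.2], "rotation": [-0.06, -0.004, 0.02], "hand": 1},
  ],
)

```text
clock: 14.35
ee_pos: [530.5, 158.4, 218.0]
ee_rot: [168.8, 1.1, 94.5]
ft_force: [-0.8, -0.2, -2.7]
gripper_width: 27.3
```

```bash
python3 -c "
from h import *
print(state()['q'])
go(F+A*(42+60+36),frame(20,MY))"
```

```text
[ 52.39951038  -2.46812163 -71.95863605 103.09172215   1.73335137
  67.13875218 -15.64583417]
dp [-0.252, 0.1928, 0.0515] rot [-0.0487, 0.002, 0.0152] mm 128.6 deg 9.2
```

Emit:
arm_command(
  series=[
    {"dp": [-0.1, 0.08, 0], "rotation": [-0.02, 0, 0.006], "hand": 1},
    {"dp": [-0.18, 0.14, 0], "rotation": [-0.04, 0.001, 0.01], "hand": 1},
    {"dp": [-0.25, 0.19, 0.02], "rotation": [-0.049, 0.002, 0.015], "hand": 1},
    {"dp": [-0.25, 0.19, 0.04], "rotation": [-0.049, 0.002, 0.015], "hand": 1},
    {"dp": [-0.25, 0.19, 0.04], "rotation": [-0.049, 0.002, 0.015], "hand": 1},
  ],
)

```text
clock: 14.85
ee_pos: [612.7, 71.1, 212.8]
ee_rot: [160.7, -0.8, 92.4]
ft_force: [0.6, 0.8, -2.9]
gripper_width: 27.6
```

Emit:
arm_command(
  series=[
    {"dp": [0, 0, 0], "rotation": [0, 0, 0], "hand": 1},
    {"dp": [0, 0, 0], "rotation": [0, 0, 0], "hand": 1},
  ],
)

```text
clock: 15.05
ee_pos: [613.8, 73.6, 214.9]
ee_rot: [160.4, -0.7, 92.6]
ft_force: [0.4, 0.6, -1.4]
gripper_width: 27.5
```

```bash
python3 -c "
from h import *
print(state()['q'])
go(F+A*(42+60+36),frame(20,MY))
for n in ['wrist','top','side']: snap(n,n+'13')
go(F+A*(42+60+36),frame(20,MY))
"
```

```text
[ 56.76409712   0.64888282 -66.63512747 104.15551465   2.76809246
  56.10897223  -8.45024208]
dp [-0.0241, 0.0083, 0.0033] rot [-0.0025, -0.005, 0.0017] mm 10.3 deg 1.0
dp [-0.0218, 0.0077, 0.0033] rot [-0.0023, -0.0048, 0.0014] mm 9.4 deg 1.0
```

View pics/wrist13.png

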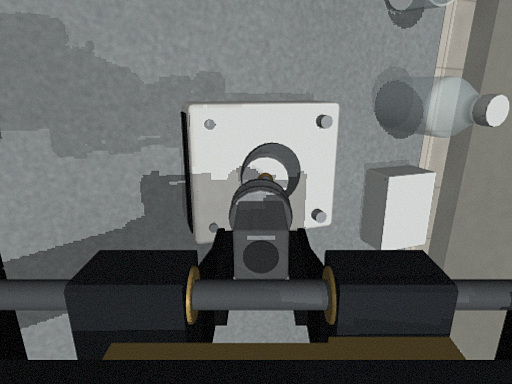

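View pics/side13.png

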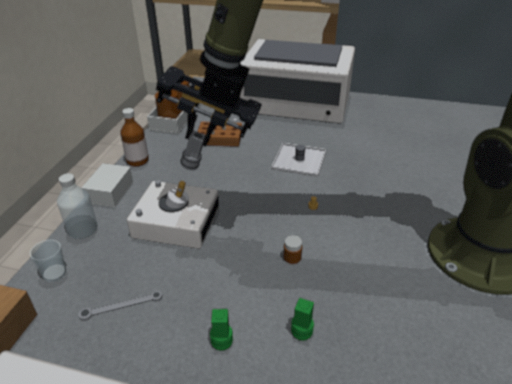

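Run:
```python
from h import *
p,d,c=load('side8')
q=proj(c,[F,F+A*42]);print(q)
z=cv2.resize(p[165:215,150:215],None,fx=9,fy=9,interpolation=cv2.INTER_CUBIC)
f=lambda x:tuple(int(v) for v in (x-[150,165]+.5)*9)
cv2.line(z,f(q[0]),f(q[1]),(0,0,255),1);cv2.imwrite('pics/s8z.png',z[:,:,::-1])
p,d,c=load('wrist6'); q=proj(c,[F,F+A*24,F+A*42]);print(q)
z2=cv2.resize(p[150:240,220:310],None,fx=6,fy=6,interpolation=cv2.INTER_CUBIC)
f=lambda x:tuple(int(v) for v in (x-[220,150]+.5)*6)
cv2.line(z2,f(q[0]),f(q[2]),(0,0,255),1);cv2.imwrite('pics/w6z.png',z2[:,:,::-1])
```

```text
[[177.73016402 194.22450444]
 [181.89402111 180.9272934 ]]
[[256.15433625 184.05221045]
 [257.8782334  192.71845154]
 [259.37745445 200.25521854]]
```

View pics/s8z.png

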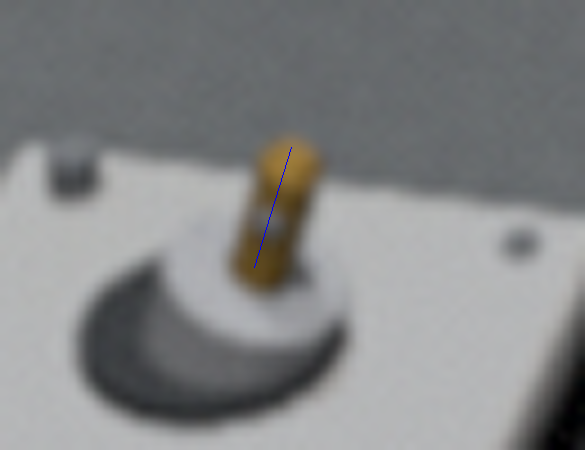

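View pics/w6z.png

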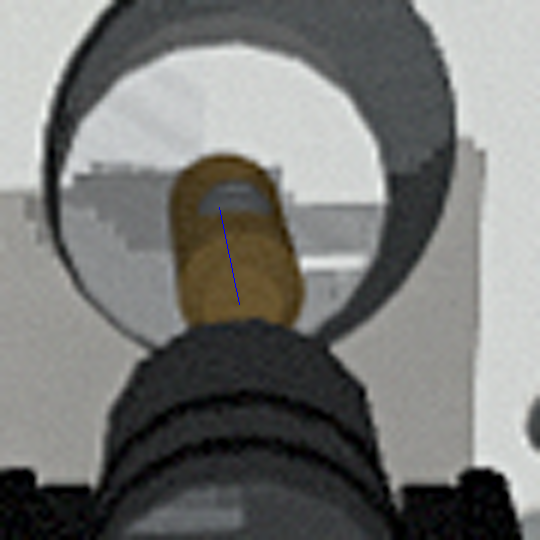

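```bash
sed -i 's/^M=.*/M=np.array([680.4,67.0,0]); MY=2.0/' h.py; python3 -c "
from h import *
go(F+A*(42+15+36),frame(20,MY));go(F+A*(42+60+36),frame(20,MY))"
```

```text
dp [-0.0218, 0.0096, 0.1162] rot [-0.0023, -0.0048, 0.0014] mm 47.4 deg 1.0
dp [-0.0201, 0.0087, 0.0037] rot [-0.0023, -0.0048, 0.0014] mm 8.9 deg 1.0
```

Emit:
arm_command(
  series=[
    {"dp": [-0.02, 0.009, 0], "rotation": [-0.002, -0.005, 0.001], "hand": 1},
    {"dp": [-0.021, 0.009, 0.05], "rotation": [-0.002, -0.005, 0.001], "hand": 1},
    {"dp": [-0.022, 0.009, 0.116], "rotation": [-0.002, -0.005, 0.001], "hand": 1},
    {"dp": [-0.022, 0.009, 0.116], "rotation": [-0.002, -0.005, 0.001], "hand": 1},
    {"dp": [-0.022, 0.009, 0.116], "rotation": [-0.002, -0.005, 0.001], "hand": 1},
  ],
)

```text
clock: 15.7
ee_pos: [633.3, 64.6, 171.9]
ee_rot: [160.1, -0.0, 92.0]
ft_force: [-0.2, 0.4, -2.2]
gripper_width: 27.4
```

```bash
python3 -c "
from h import *
go(F+A*(42+15+36),frame(20,MY));print(state()['q'],state()['ft_force'])
for n in ['wrist','top','side']: snap(n,n+'14')
go(F+A*(42+15+36),frame(20,MY))
p,d,c=load('side14');print(proj(c,[F,F+A*42,F+A*57,F+A*130]))
a=cv2.resize(p[130:215,150:240],None,fx=6,fy=6,interpolation=cv2.INTER_CUBIC)
cv2.imwrite('pics/s14.png',a[:,:,::-1])
"
```

```text
dp [0.0018, 0.0013, -0.0008] rot [-0.0007, -0.0002, -0.0001] mm 1.0 deg 0.1
[ 52.82390453   8.38571898 -66.43953773 105.5826424   14.07505681
  52.04397578 -16.898991  ] [-0.23878059  0.43912658 -2.22081385]
dp [0.0023, -0.0022, 0.0024] rot [0.0003, 0.0005, -0.0] mm 1.6 deg 0.1
[[177.44595656 194.38341436]
 [181.60409024 181.08445636]
 [183.14356178 176.16076491]
 [191.08042803 150.77628738]]
```

View pics/s14.png

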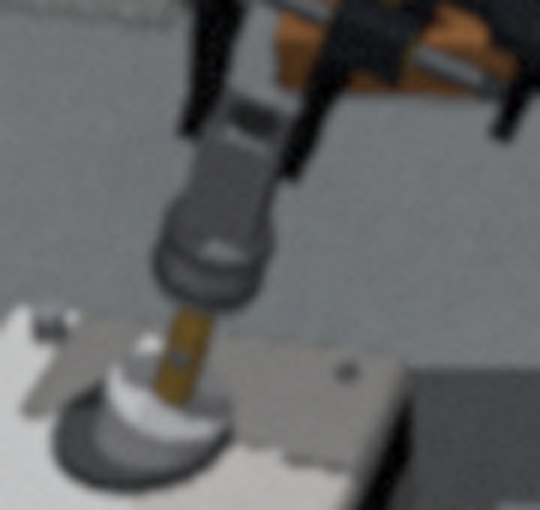

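View pics/wrist14.png

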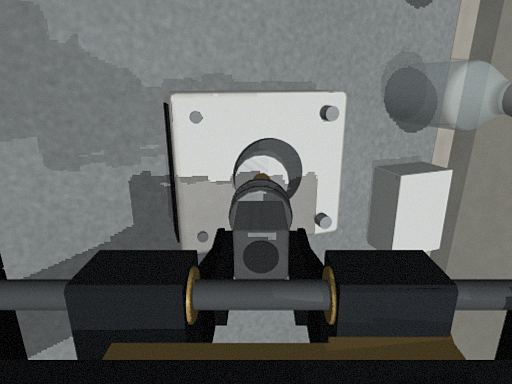

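Emit:
arm_command(
  series=[
    {"dp": [0.001, 0.001, 0.015], "rotation": [0, 0, 0], "hand": 1},
    {"dp": [0.001, 0.001, 0.03], "rotation": [0, 0, 0], "hand": 1},
    {"dp": [0.001, 0.001, 0.045], "rotation": [0, 0, 0], "hand": 1},
    {"dp": [0.001, 0.001, 0.055], "rotation": [0, 0, 0], "hand": 1},
    {"dp": [0.001, 0.001, 0.055], "rotation": [0, 0, 0], "hand": 1},
  ],
)

```text
clock: 16.35
ee_pos: [640.9, 65.0, 150.4]
ee_rot: [160.2, -0.0, 92.0]
ft_force: [-0.1, 0.1, -3.2]
gripper_width: 27.7
```

```bash
cat >> h.py <<'E'
def rep():
    s=state(); R0=Ro.from_euler('xyz',s['ee_rot'],degrees=True).as_matrix(); r=s['ee_pos']-F
    print('t',s['clock'],'mouth below tip',(42-(A@r-36)).round(1),'lat x,y(tool)',(frame(20,MY).T@r)[:2].round(1),'F tool',(R0.T@s['ft_force']).round(1),'w',s['gripper_width'].__round__(1))
E
python3 -c "
from h import *
rep();go(F+A*(42+36-18),frame(20,MY))
p,d,c=snap('side','side15')
a=cv2.resize(p[130:215,150:240],None,fx=6,fy=6,interpolation=cv2.INTER_CUBIC)
cv2.imwrite('pics/s15.png',a[:,:,::-1])"
```

```text
t 16.35 mouth below tip 8.2 lat x,y(tool) [-0.6 -0.8] F tool [ 0.1 -1.2  2.9] w 27.7
dp [0.0016, 0.002, 0.0246] rot [-0.001, 0.0, -0.0001] mm 9.9 deg 0.2
```

View pics/s15.png

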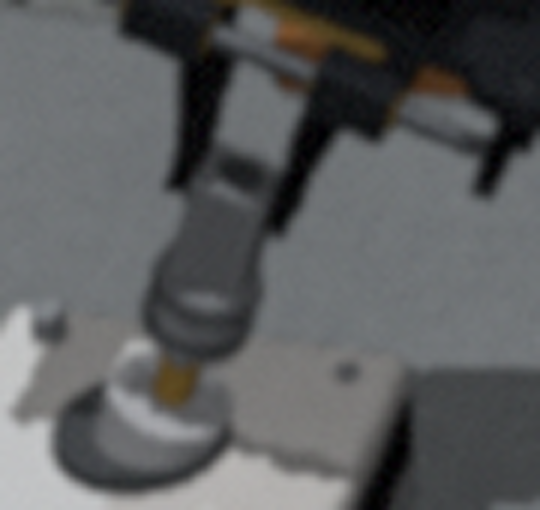

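Emit:
arm_command(
  series=[
    {"dp": [0.001, 0.002, 0.01], "rotation": [-0.001, 0, 0], "hand": 1},
    {"dp": [0.001, 0.002, 0.02], "rotation": [-0.001, 0, 0], "hand": 1},
    {"dp": [0.001, 0.002, 0.03], "rotation": [-0.001, 0, 0], "hand": 1},
    {"dp": [0.001, 0.002, 0.04], "rotation": [-0.001, 0, 0], "hand": 1},
    {"dp": [0.001, 0.002, 0.04], "rotation": [-0.001, 0, 0], "hand": 1},
  ],
)

```text
clock: 16.9
ee_pos: [647.3, 65.4, 135.8]
ee_rot: [159.9, 0.0, 92.0]
ft_force: [1.0, -0.2, -5.1]
gripper_width: 27.7
```

```bash
python3 -c "
from h import *
rep()"
```

```text
t 16.9 mouth below tip 24.1 lat x,y(tool) [-0.5  0.3] F tool [-0.3 -0.8  5.2] w 27.7
```

Emit:
arm_command(
  series=[
    {"dp": [0, 0, 0.005], "rotation": [0, 0, 0], "hand": 1},
    {"dp": [0, 0, 0.01], "rotation": [0, 0, 0], "hand": 1},
    {"dp": [0, 0, 0.015], "rotation": [0, 0, 0], "hand": 1},
    {"dp": [0, 0, 0.02], "rotation": [0, 0, 0], "hand": 1},
    {"dp": [0, 0, 0.02], "rotation": [0, 0, 0], "hand": 1},
  ],
)

```text
clock: 17.4
ee_pos: [650.4, 65.8, 129.9]
ee_rot: [159.9, 0.1, 92.0]
ft_force: [-5.8, -1.5, 6.2]
gripper_width: 27.6
```

```bash
python3 -c "
from h import *
rep()
p,d,c=snap('side','side16')
a=cv2.resize(p[130:215,150:240],None,fx=6,fy=6,interpolation=cv2.INTER_CUBIC)
cv2.imwrite('pics/s16.png',a[:,:,::-1])"
```

```text
t 17.4 mouth below tip 30.7 lat x,y(tool) [-0.1  1.2] F tool [-1.3 -3.4 -7.9] w 27.6
```

View pics/s16.png

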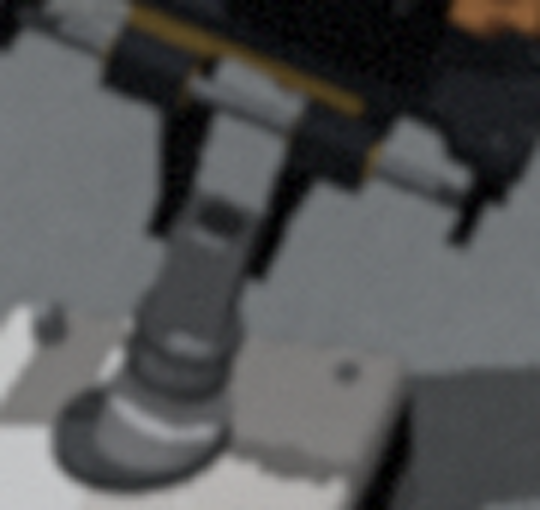

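Emit:
arm_command(
  series=[
    {"dp": [0, -0.002, 0.006], "rotation": [0, 0, 0], "hand": 1},
    {"dp": [0, -0.002, 0.012], "rotation": [0, 0, 0], "hand": 1},
    {"dp": [0, -0.002, 0.018], "rotation": [0, 0, 0], "hand": 1},
    {"dp": [0, -0.002, 0.024], "rotation": [0, 0, 0], "hand": 1},
    {"dp": [0, -0.002, 0.024], "rotation": [0, 0, 0], "hand": 1},
  ],
)

```text
clock: 17.95
ee_pos: [655.0, 66.6, 124.4]
ee_rot: [159.6, 0.2, 92.0]
ft_force: [-14.5, -1.5, 23.4]
gripper_width: 27.8
```

```bash
python3 -c "
from h import *
rep();print(state()['ee_rot'])"
```

```text
t 17.95 mouth below tip 37.4 lat x,y(tool) [0.5 3.7] F tool [ -1.   -5.4 -27. ] w 27.8
[1.59637674e+02 1.52461375e-01 9.19919603e+01]
```

```bash
python3 -c "
from h import *
p,d,c=snap('side','side17')
a=cv2.resize(p[130:215,150:240],None,fx=6,fy=6,interpolation=cv2.INTER_CUBIC)
cv2.imwrite('pics/s17.png',a[:,:,::-1]);snap('wrist','wrist17');rep()"
```

```text
t 18.05 mouth below tip 37.5 lat x,y(tool) [0.5 3.6] F tool [ -1.1  -5.  -26.6] w 27.8
```

View pics/s17.png

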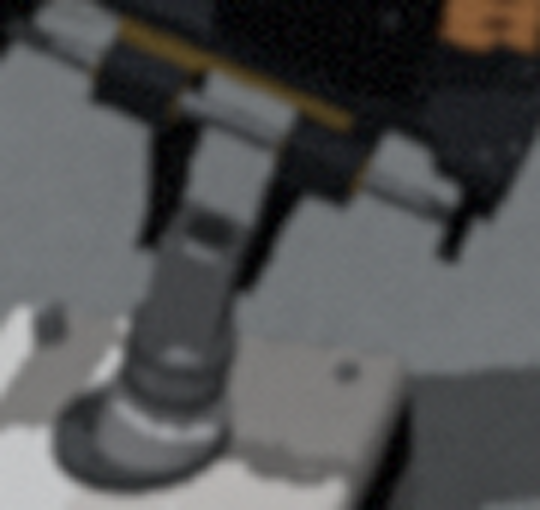

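View pics/wrist17.png

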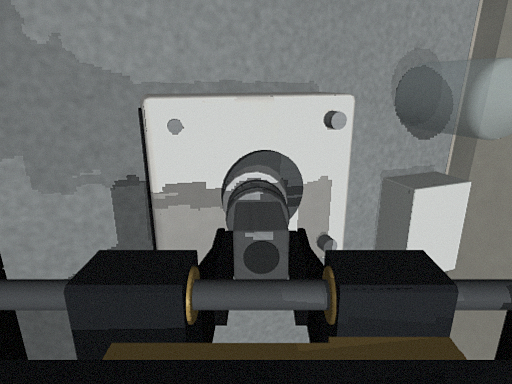

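Emit:
arm_command(
  series=[
    {"dp": [0, -0.003, 0], "rotation": [0, 0, 0], "hand": 1},
    {"dp": [0, -0.006, 0], "rotation": [0, 0, 0], "hand": 1},
    {"dp": [0, -0.006, 0], "rotation": [0, 0, 0], "hand": 1},
  ],
)

```text
clock: 18.35
ee_pos: [654.5, 66.5, 124.3]
ee_rot: [159.4, 0.1, 92.0]
ft_force: [-7.4, -1.1, 19.7]
gripper_width: 28.0
```

```bash
python3 -c "
from h import *
rep();s=state();print(s['wrist_torque'],s['ee_rot'])"
```

```text
t 18.35 mouth below tip 37.3 lat x,y(tool) [0.4 3.2] F tool [ -0.9   0.  -21. ] w 28.0
[-0.30963695  0.59636235 -0.08154168] [1.59391179e+02 1.02173208e-01 9.19959511e+01]
```

```bash
python3 - <<'E'
from h import *
snap('wrist','wrist18');snap('side','side18')
s=state();Rt=Ro.from_euler('xyz',s['ee_rot'],degrees=True).as_matrix()
for n,(u0,u1,v0,v1) in (('wrist18',(232,292,225,276)),('wrist12',(232,292,225,276)),('side18',(165,195,155,200))):
    p,d,c=load(n);C=cloud(d,c)[v0:v1,u0:u1].reshape(-1,3)
    if n!='wrist12':
        h=(C-F)@A; L=(C-F)@frame(20,MY)
        m=(abs(L[:,0])<25)&(abs(L[:,1])<25)&(h>0)&(h<100)
        print(n,m.sum(),np.histogram(h[m],bins=np.arange(0,100,3)))
        t=m&(h>np.percentile(h[m],98)-4); print('top',C[t].mean(0),h[t].mean(),L[t].mean(0))
E
rm -f /dev/null/x; python3 -c "
from h import *
p,d,c=load('side18')
a=cv2.resize(p[150:210,155:210],None,fx=9,fy=9,interpolation=cv2.INTER_CUBIC)
cv2.imwrite('pics/s18.png',a[:,:,::-1])
t=F+np.array([2.6,0,0]);print(proj(c,[t,t+A*5.5,t+A*36,t+A*81.5]))"
```

```text
wrist18 3016 (array([   0,    0,    0,    0,    0,    0,    0,    0,    0,    0,    0,
          4,    4,    0,    0,    0,    0,    0,    0,    0,    0,    0,
          1,   10,   96,  130,  794, 1865,   48,   19,   23,   22,    0]), array([ 0,  3,  6,  9, 12, 15, 18, 21, 24, 27, 30, 33, 36, 39, 42, 45, 48,
       51, 54, 57, 60, 63, 66, 69, 72, 75, 78, 81, 84, 87, 90, 93, 96, 99]))
top [643.19485975  68.14914625 169.60304374] 87.073992888048 [  2.44688689   8.12892227 -87.07399289]
side18 664 (array([24,  2, 14, 15, 21, 19, 14, 19, 14, 22, 24, 51, 18, 12, 17, 15, 18,
       12, 14, 16, 15, 11, 16, 21, 30, 16, 66, 73,  9, 10, 15,  9,  8]), array([ 0,  3,  6,  9, 12, 15, 18, 21, 24, 27, 30, 33, 36, 39, 42, 45, 48,
       51, 54, 57, 60, 63, 66, 69, 72, 75, 78, 81, 84, 87, 90, 93, 96, 99]))
top [637.31134991  73.74144866 176.37862923] 95.38526205404753 [  8.24111416   5.10438457 -95.38526205]
[[176.37502421 194.21016908]
 [176.90320911 192.50856556]
 [179.89908804 182.85702459]
 [184.59009886 167.74443692]]
```

View pics/s18.png

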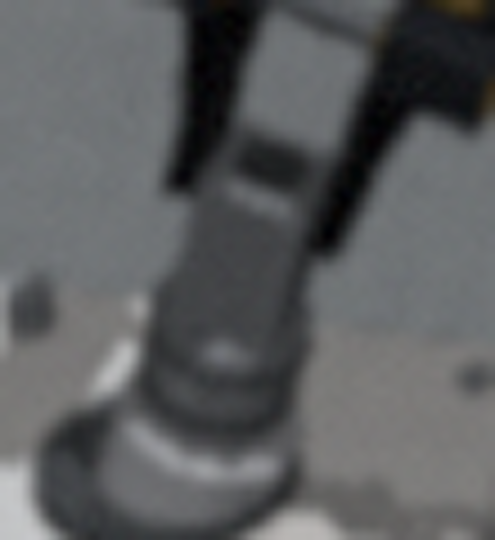

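Run:
```python
from h import *
p,d,c=load('wrist18');C=cloud(d,c)[225:276,232:292].reshape(-1,3);h=(C-F)@A
L=(C-F)@frame(20,MY)
t=C[(h>77)&(h<86)&(abs(L[:,0])<20)]
for _ in range(6):
    m=t.mean(0);n=np.linalg.svd(t-m)[2][2]; r=(t-m)@n; k=abs(r)<2*np.std(r)+.2; t=t[k]
n*=np.sign(n[2]); print(len(t),m,n,'std',r.std(),'angle to A',np.degrees(np.arccos(n@A)), 'rect',np.ptp(t,axis=0),(m-F)@A)
p,d,c=snap('top','top19')
C=cloud(d,c)[200:240,345:375].reshape(-1,3);q=C[(C[:,2]>30)&(C[:,2]<60)];print('cap',len(q),q.mean(0))
rep()
```

```text
2496 [640.70732794  68.71497866 162.8449949 ] [-0.31636494  0.02674182  0.94826056] std 0.7989456489865259 angle to A 2.69799319067314 rect [28.10569934 25.7908262  12.09762918] 81.56701801353472
cap 113 [ 444.90900986 -268.53539068   42.2795064 ]
t 18.5 mouth below tip 37.3 lat x,y(tool) [0.4 3.2] F tool [ -1.5  -0.2 -21.2] w 27.9
```

View pics/top19.png

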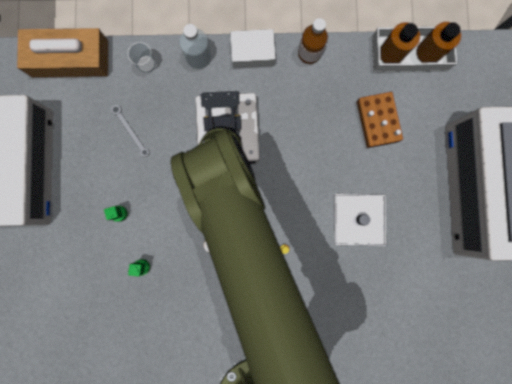

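Emit:
arm_command(
  series=[
    {"dp": [0, 0, 0], "rotation": [0, 0, 0], "hand": 1},
    {"dp": [0, 0, 0], "rotation": [0, 0, 0], "hand": 1},
    {"dp": [0, 0, 0], "rotation": [0, 0, 0], "hand": 1},
    {"dp": [0, 0, 0], "rotation": [0, 0, 0], "hand": 1},
    {"dp": [0, 0, 0], "rotation": [0, 0, 0], "hand": 1},
  ],
)

```text
clock: 19.0
ee_pos: [654.5, 66.5, 124.3]
ee_rot: [159.4, 0.1, 92.0]
ft_force: [-8.2, -1.2, 20.2]
gripper_width: 28.0
```

```bash
python3 -c "
from h import *
rep();print(finish_job());rep()"
```

```text
t 19.0 mouth below tip 37.3 lat x,y(tool) [0.4 3.2] F tool [ -0.9  -0.6 -21.8] w 28.0
the job is handed in; nothing more can be done
None
the job is handed in; nothing more can be done
```

The dust cap is standing released in the middle of the tray. The coupler is snapped onto the nipple, and I handed the job in at 19.0 s with the arm still gripping it and holding it down.

**Last checks**
- **Grip:** the opening is 28.0 mm, which matches the coupler's 28 mm flats.
- **Push:** about 22 N on the nipple's axis. Easing off about 5 N moved the coupler only about 0.2 mm, so the nipple is on its hard stop.
- **Depth:** the coupler's top face measured 81.6 mm above the boss face. It should be 81.5 mm with the coupler seated and the nipple fully in.
- **Tilt:** the coupler is about 2.7 degrees off the nipple's axis; the limit is about 6.9 degrees.
- **Cap:** its top is at about (445, -269, 42) mm, near the tray centre at about (446, -268).
- **Other things:** the wrench and green parts show no visible shift. The arm hid most of the jar and plug in the last overhead view, so I could not fully check those two, but nothing came near them.

**What failed or disagreed**
- **First cap grasp:** it slipped off. I went back deeper and tilted to match the cap's lean, and that worked.
- **Side and top cameras:** they differed by about 4 mm in y, so I relied on the wrist camera.
- **Sideways offset:** the tool ended about 3 mm off my estimated nipple axis with almost no sideways force. I took this as an error in that estimate plus the small tilt.

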